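# Square up a pack of plates and hold it clamped in the pinning jig

## Robot

A 6-joint arm with a two-finger parallel gripper is mounted at the origin on a cart in front of the work surface, level with it; the furniture and walls round the work are solid. World frame = base frame: x ahead of the robot, y to its left, z up, the work surface at z = 0. Lengths are in m, angles in degrees, forces in N, time in s.
With the tool pointing down it reaches from about 0.3 to 0.75 m from the base axis. Payload 8.5 kg.
Tool frame: the origin (TCP) lies on the centre line of the jaws, within the pads' length; the fingertips stand 17 mm ahead of it and the grasp point (between the pads) lies 2 mm behind it (env.tip_extent is the distance from the TCP to the fingertips, in m); z points along the fingers, y is the direction in which the jaws open and shut (so a half turn about z gives the same grasp; the last joint's range is limited). The gripper opens to 85 mm and grips with 20 to 120 N. Pads are 22 mm wide; open, the fingers measure 114 mm over their backs; the gripper's body (76 mm by 85 mm) begins 54 mm behind the grasp point. The pads swing forward as they close: fully open they stand 13 mm farther back than shut.
Start: joints at [58.997, 21.807, 74.336, -0, 83.858, -12.336], TCP at [0.176, 0.521, 0.218] pointing down, gripper open.
Joint ranges: [-178.18, 178.18], [-50.72, 133.34], [12.68, 142.11], [-81.47, 261.47], [9.98, 163.14], [-165.26, 165.26]. Speed limits (degrees/s): [136.94, 136.94, 180, 180, 180, 180].

## Interface

Orientations are given as a 3x3 rotation matrix whose columns are the frame's x, y, z axes.
In Python, from rig import telemetry, get_image, camera_params, close_job, env gives the robot as it stands.
- The arm moves only by the tool apply_moves, never from a script. Its argument "motion" is a list of rows, each an object of numbers: "tx", "ty", "tz": the shift along the tool's x, y, z in cm; "turn": the turn about the tool's z in degrees; "jaw": the gripper's target within -1 to 1 (fully open at 1, half-way at 0, shut at -1). In form: [{"tx": .., "ty": .., "tz": .., "turn": .., "jaw": ..}, ...]. A call has 1 to 5 rows; each row is the pose to reach, as a shift and turn from the pose measured when the call began, along the tool's axes at that moment; what a row does not reach only later rows make up. A row lasts 1/12 s, in which the tool goes at most 41.7 mm and 7.16 degrees, less where a joint would pass 70% of its speed; a pose out of reach is approached as far as the arm can. A call with a gripper value outside its range is refused whole. The fingers move at their own pace and stop on an object; "squeeze" is the grip in N (left out, the last holds). Time passes only in rows, so rows that repeat a pose let the fingers close. It gives the time, the measured TCP pose, the force and the opening at its end, in the units of the state.
- telemetry.observe(): the state, without advancing time (a new reading comes with each control period).
- get_image(name): name is "scene" or "top" or "wrist"; returns (picture, depth): 400x640x3 uint8, red, green, blue; 400x640 float32, m along the optical axis (not along the pixel's ray), 0 where there is no reading.
- camera_params(name): a dict with "fx", "fy", "cx", "cy" (pixels), "rvec" (rotation vector, rad) and "tvec" (3), from world to camera coordinates, as OpenCV has them. Camera axes: x right, y down, z forward; pixel columns grow to the right and rows downward; lengths in m; the calibration is good to about 2 mm. A picture is of the moment at which its call begins: read the wrist's pose just before it. camera_params takes no time and is no camera call; for the wrist camera it gives the pose at the moment of the call.
- close_job(): hands the job in, once; it reports no verdict.
The state is a dict: "time_s": time; "q": joint angles; "qvel": joint speeds; "joint_efforts": joint torques, N m; "position": TCP position; "tool_rot": TCP orientation; "ft_force": force on the tool from outside, world axes, zero at the start; "wrist_torque": the same for the moment, N m; "grip_width": finger opening in m.
Only numpy, scipy, OpenCV 4.12 (cv2) and the standard library are available. Lean on these libraries where they do the work, as an engineer would, in place of code of your own. Each camera call takes 0.05 s, during which the arm holds its last target. There are 200 camera calls.

## Task

Three aluminium plates are to be pinned together for drilling as one pack: lay the two loose plates flat on the one in the jig, one on top of the other and squarely between the guide posts. Then press the spring-return clamp lever down by its black pad, past the first two notches into the third, so that the jaw holds the pack tight against the fence, and keep it pressed while I drive the pins: finish still holding the lever down, for it springs up when let go. Leave the other things on the bench alone.

Things in the scene. Friction and masses are not known exactly. Their poses are not given: they have to be found in the camera images.
- pinning_jig: fixed jig, dark steel base 240 x 100 x 12 mm. Origin: bench level under the clamped pack's centre; x towards the fence (face at x = +48 mm, top 46 mm above the bench), z up. Open jaw's face at x = -56 mm, top 46 mm up. Behind the jaw the lever's pedestal (70 mm wide, up to 103 mm high): lever axis along y at x = -120 mm, 65 mm up; the lever and its pad stretch on to x = -268 mm
- nest (a point): centre of the pack's place on the jig's deck, 12 mm above the bench, midway between fence and open jaw (104 mm apart); axes as the jig's. Round it four upright guide posts, 8 mm thick, at x = +-30, y = +-30.25 mm from here, tops 52 mm above the bench, tapered over the last 7 mm: 52.5 mm clear across y for the plates, 52 mm clear between the posts of one side, where a finger fits beside the plates
- bottom_plate: loose aluminium plate, 96 x 50 x 10 mm, about 130 g, with two 8 mm pin holes, already lying on the jig's deck. Origin: centre of the underside; x along the 96 mm (along the jig's x), z up
- plate_a: equal loose plate, flat on the bench to the right of the jig at the start; origin and axes as bottom_plate's. Either end may go to the fence, and either loose plate may go first
- plate_b: equal loose plate, flat on the bench to the right of the jig at the start; origin and axes as bottom_plate's
- clamp_lever (a joint): angle of the steel clamp lever, rad: 0 at rest (it slopes up 0.45 rad away from the pack), grows as its end is pressed down; notches at 0.25, 0.50, 0.75, end stop 0.83. A spring returns it to 0, also out of the notches. Pressing the pad takes about 3 N at first, with a click into each notch, rising to 8 N; about 7 N holds the third notch, 12 N drives it on to the stop. The jaw meets the plates by about 0.4 rad
- press_pad: black ribbed press pad on the lever's end, 46 mm along the lever, 32 mm across, 10 mm thick, with 3 mm ridges 40 mm apart at its ends; turns with the lever. Origin: its middle, 125 mm from the lever's axis and 6 mm above the lever's mid-line; -x points outward along the lever, z out of its upper face
- pad_top (a point): middle of the press pad's upper face, where it is pressed: 129 mm above the bench at rest and 39 mm in the third notch
- jaw: the sprung steel jaw that pushes the pack against the fence; origin in the middle of the lower edge of its face
- flux_tin: bystander: small round tin, 34 mm across, 22 mm high; origin at its underside
- parts_dish: bystander: steel dish with screws, 67 mm across; origin at its underside
- marker: bystander: felt marker 132 mm long, lying; origin at its underside
- side_cutter: bystander: small pliers with red grips, 125 mm, lying; origin at its underside
- tape_roll: bystander: roll of amber tape lying flat, 66 mm; origin at its underside
- precision_driver_2: bystander: precision screwdriver 127 mm, lying; origin at its underside
- cell_0: bystander: AA cell standing, 51 mm high; origin at its underside
- cell_1: bystander: AA cell standing, 51 mm high; origin at its underside
- microscope: fixed white microscope on a boom stand: the boom's two bars run level along y above the bench behind the jig, from x = +73, y = +60 to y = -383 mm of this origin, 186 to 286 mm high; its end block spans x = +48 to +98, y = -455 to -345 mm, 158 to 278 mm high. Keep the hand on the robot's side of it. Origin: bench level, axes as the world's

How it is judged:
By the outcome, as a careful person would: the job done as asked, in the order asked, and still so for the second after the job is handed in, while the arm keeps its last pose, push and grip.
It also fails if it takes over 67 s, if anything falls off the work surface, if the arm or the gripper's body presses on something with over 40 N, if the wrist force passes 120 N, or if a joint passes its speed limit or range.

## Working session

There is one attempt and no reset: what is moved stays moved. The work goes in short steps, Python scripts to look and compute and a tool call to move; the robot and the scene stay as the last step left them, time stands still between calls to the robot, and variables do not carry over. Pictures are saved under pics/ and viewed, about 8 in all and at most 12, crops included, and the job is handed in when it is done.

Besides the shell and the picture viewer there is one more tool, called in YAML: its name, and indented under it one key for each argument. apply_moves: Moves the arm, as the interface text tells. Its arguments: {"type":"object","properties":{"motion":{"type":"array"},"squeeze":{"type":"number"}},"required":["motion"]}

```bash
mkdir -p pics; ls
cat > h.py <<'E'
import numpy as np, cv2
from rig import telemetry, get_image, camera_params, close_job, env
def cam(n):
    p=camera_params(n); R=cv2.Rodrigues(np.array(p["rvec"],float))[0]; t=np.array(p["tvec"],float).ravel()
    return p,R,t
def shot(n,f=None):
    c=cam(n); im,d=get_image(n)
    if f: cv2.imwrite(f"pics/{f}.png",im[:,:,::-1]); np.savez(f"pics/{f}.npz",im=im,d=d,R=c[1],t=c[2],k=[c[0][k] for k in("fx","fy","cx","cy")])
    return im,d,c
def load(f): return np.load(f"pics/{f}.npz")
def ray(f,u,v):
    fx,fy,cx,cy=f["k"]; d=f["R"].T@np.array([(u-cx)/fx,(v-cy)/fy,1]); return -f["R"].T@f["t"],d
def onplane(f,u,v,z):
    o,d=ray(f,u,v); return o+d*(z-o[2])/d[2]
def cloud(f):
    fx,fy,cx,cy=f["k"]; d=f["d"]; v,u=np.indices(d.shape)
    P=np.stack([(u-cx)/fx*d,(v-cy)/fy*d,d],-1); W=(P-f["t"])@f["R"]; W[d==0]=np.nan; return W
E
python3 - <<'E'
from h import *
s=telemetry.observe(); print(s["time_s"],s["position"],np.round(s["tool_rot"],3),s["grip_width"],s["ft_force"],env.tip_extent)
for n in("top","scene","wrist"):
    shot(n,n+"0"); f=load(n+"0"); print(n,-f["R"].T@f["t"],f["k"])
E
```

```text
pics
0.0 [0.17585783 0.5207991  0.21730886] [[-0.947  0.32  -0.001]
 [ 0.32   0.947 -0.001]
 [ 0.    -0.001 -1.   ]] 0.0859371343357339 [-0.03243874  0.3502696   0.89188749] 0.017
top [ 0.25335114 -0.0220768   1.01224037] [372.72229881 372.72229881 320.33098676 197.73483029]
scene [ 0.02632896 -0.40153845  0.84464892] [408.4349359  408.4349359  327.01799365 193.21601701]
wrist [0.10830369 0.54506876 0.37313193] [322.24590336 322.24590336 325.43179925 199.57575511]
```

View pics/top0.png

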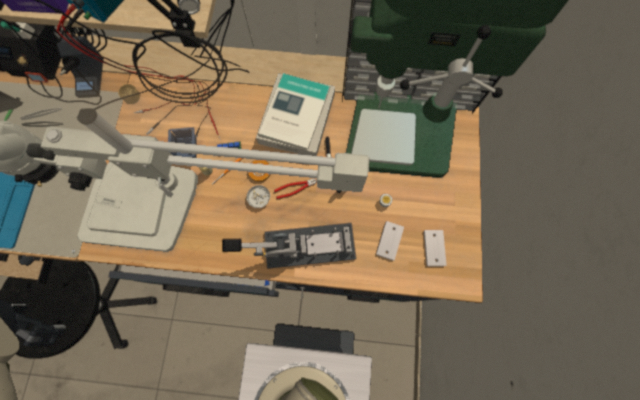

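View pics/scene0.png

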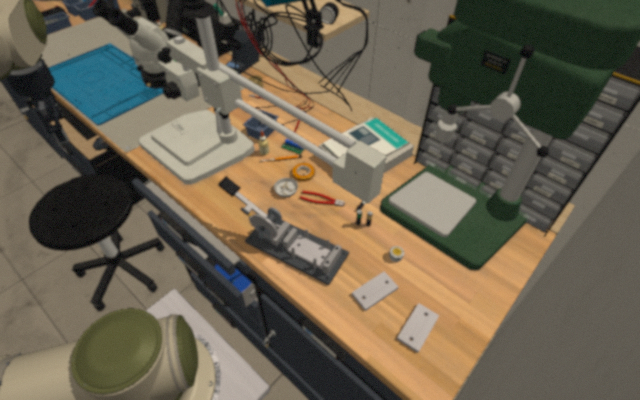

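The top view shows the jig at about (310,245) with the lever pad at (232,244). The loose plates are at (390,241) and (434,248), the tin at (386,201) and the scope end block at (350,172). The fence end points right, which is −y.

Run:
```python
from h import *
f=load("top0"); im=f["im"].astype(int); W=cloud(f)
print("bench z",[np.round(W[r,c],4) for r,c in((270,380),(220,220),(245,412))], "plate", W[241,392],W[246,434])
hsv=cv2.cvtColor(f["im"],cv2.COLOR_RGB2HSV)
for nm in("top0","scene0"):
    f=load(nm); hsv=cv2.cvtColor(f["im"],cv2.COLOR_RGB2HSV); W=cloud(f)
    m=((hsv[...,1]<50)&(hsv[...,2]>140)).astype(np.uint8)
    cs,_=cv2.findContours(m,cv2.RETR_EXTERNAL,cv2.CHAIN_APPROX_NONE)
    for c in cs:
        a=cv2.contourArea(c)
        if 150<a<1500:
            P=np.array([onplane(f,u,v,0.010)[:2] for u,v in c[:,0]],np.float32)
            (cx,cy),wh,an=cv2.minAreaRect(P*1000)
            mk=np.zeros(m.shape,np.uint8);cv2.drawContours(mk,[c],-1,1,-1); 
            print(nm,a,c[:,0].mean(0).round(),round(cx,1),round(cy,1),np.round(wh,1),round(an,1),"z",np.nanmedian(W[mk>0][:,2]).round(4))
# jig region depth map from top
f=load("top0");W=cloud(f)
for r in range(226,268,4): print(r,[int(1000*x) if x==x else -1 for x in W[r,222:360:6,2]])
print(W[245,310],W[244,232])
cv2.imwrite("pics/crop1.png",cv2.resize(f["im"][215:280,215:365,::-1],None,fx=5,fy=5,interpolation=cv2.INTER_CUBIC))
```

```text
bench z [array([ 0.3686, -0.1684,  0.    ]), array([0.4602, 0.2824, 0.0012]), array([ 0.4453, -0.2521, -0.0033])] plate [ 0.44839406 -0.19501164  0.00922864] [ 0.44610942 -0.30818304  0.01029501]
top0 551.5 [193. 276.] 302.0 326.5 [380.   13.3] 90.0 z -0.0684
top0 514.0 [324. 243.] 424.6 -10.4 [50.3 88.8] 10.6 z 0.0221
top0 576.5 [434. 248.] 441.5 -310.1 [92. 49.] 5.8 z 0.0102
top0 565.5 [390. 241.] 449.8 -188.1 [48.1 94.5] 76.2 z 0.0101
top0 232.0 [257. 197.] 533.2 186.4 [54.3 55.5] 51.3 z 0.005
top0 895.0 [253. 167.] 619.5 225.0 [ 44.  479.8] 1.6 z 0.2052
top0 246.5 [ 60. 160.] 585.3 777.6 [ 33.1 139.8] 0.1 z 0.2144
top0 1267.5 [ 76. 141.] 656.0 734.3 [227.8  67. ] 88.8 z 0.2972
top0 175.0 [  7. 131.] 666.7 952.4 [77.5 54.7] 19.7 z 0.2773
scene0 913.0 [418. 327.] 441.7 -309.9 [94.7 48.5] 5.9 z 0.0094
scene0 761.0 [375. 290.] 448.4 -189.8 [49.3 94.3] 77.1 z 0.0095
scene0 511.5 [310. 251.] 426.8 -3.9 [49.9 89.7] 11.1 z 0.0217
scene0 578.5 [192. 221.] 289.5 291.0 [ 15.8 369.9] 0.0 z -0.0688
scene0 183.5 [285. 187.] 534.7 188.3 [53.  56.7] 42.3 z 0.0045
scene0 213.5 [178.  69.] 688.8 9
[... 539 characters left out ...]
, 1, -2, 93, 88, 80, 75, 74, 36, 46, 11, 10, 23, 21, 24, 20, 21, 21, 45, 14]
246 [136, 134, 129, 126, 105, 100, 97, 90, 79, 71, 75, 12, 40, 11, 11, 21, 19, 22, 19, 21, 21, 51, 13]
250 [134, 134, 126, 123, 0, -2, 97, 0, 13, 102, 101, 93, 75, 28, -1, 23, 21, 25, 22, 18, 20, 45, 13]
254 [2, 2, -1, 0, 0, -1, 96, 83, 77, 70, 69, 47, 43, 21, 14, 10, 13, 8, 13, 17, 11, 12, 9]
258 [-1, -2, 0, -2, 0, 0, -1, 0, 9, 11, 22, 21, 10, 12, 13, 11, 12, 10, 13, 9, 10, 8, 14]
262 [3, 0, 0, 0, -1, 3, -1, -5, 14, 12, 13, 11, 13, 12, 10, 12, 12, 1, 0, 1, 1, 4, 1]
266 [0, 1, 2, 0, 0, -1, -2, 0, 11, 10, 12, 0, 1, 4, -1, -1, 2, 1, 0, -3, -2, 0, 1]
[0.41228487 0.02433859 0.02539712] [0.3789657  0.20476556 0.12942734]
```

View pics/crop1.png

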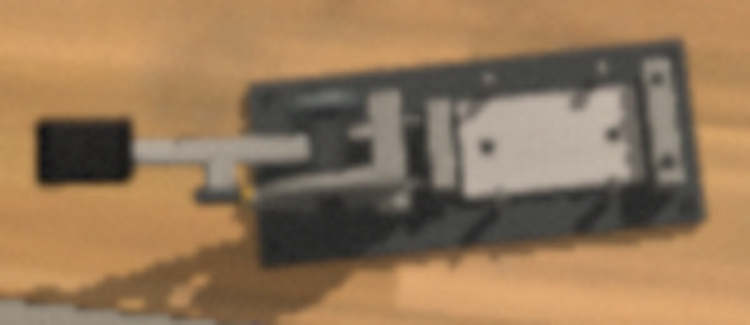

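Run:
```python
from h import *
f=load("wrist0"); s=telemetry.observe(); R=np.array(s["tool_rot"]); p=np.array(s["position"])
print("cam in tool", R.T@(-f["R"].T@f["t"]-p)); print("cam axes in tool",np.round(R.T@f["R"].T,3))
for nm in("top0","scene0"):
    f=load(nm);W=cloud(f)
    hsv=cv2.cvtColor(f["im"],cv2.COLOR_RGB2HSV)
    m=((hsv[...,1]<50)&(hsv[...,2]>140)).astype(np.uint8)
    cs,_=cv2.findContours(m,cv2.RETR_EXTERNAL,cv2.CHAIN_APPROX_NONE)
    t={"top0":(324,243),"scene0":(310,251)}[nm]
    for c in cs:
        if cv2.contourArea(c)>400 and np.hypot(*(c[:,0].mean(0)-t))<5:
            P=np.array([onplane(f,u,v,0.022)[:2] for u,v in c[:,0]],np.float32)*1000
            print(nm,cv2.minAreaRect(P))
    b=(W[...,2]>.12)&(W[...,2]<.4)&(W[...,0]>.35)&(W[...,1]<.3)&(W[...,1]>-.15)
    q=W[b]; q=q[q[:,0]>.45]; print("boom/block min x",np.percentile(q,[1,50,99],axis=0).round(3))
    k=(hsv[...,2]<60)&(W[...,2]>.105)&(W[...,2]<.15)&(W[...,1]>.1)&(W[...,0]<.5); print("pad",k.sum(),W[k].mean(0) if k.any() else 0)
f=load("top0"); W=cloud(f); g=(W[...,2]>.003)&(W[...,2]<.06)&(W[...,0]>.3)&(W[...,0]<.5)&(W[...,1]<.12)&(W[...,1]>-.11)
P=W[g][:,:2].astype(np.float32)*1000; print("jig base",cv2.minAreaRect(P))
```

```text
cam in tool [ 0.07185384  0.00112308 -0.15565429]
cam axes in tool [[-0.001 -0.958 -0.287]
 [ 1.    -0.001 -0.001]
 [ 0.001 -0.287  0.958]]
top0 ((422.5498352050781, -10.573341369628906), (49.66407775878906, 87.71781921386719), 10.611958503723145)
boom/block min x [[ 0.529 -0.142  0.123]
 [ 0.738  0.043  0.216]
 [ 1.034  0.296  0.394]]
pad 386 [0.43273368 0.45726581 0.13470491]
scene0 ((421.05853271484375, -9.66546630859375), (49.22383117675781, 88.4131088256836), 11.090991020202637)
boom/block min x [[ 0.528 -0.147  0.125]
 [ 0.864  0.085  0.253]
 [ 1.034  0.296  0.395]]
pad 314 [0.42859358 0.44723356 0.13404706]
jig base ((407.71392822265625, 5.685699462890625), (183.3209686279297, 229.06082153320312), 0.2342720925807953)
```

apply_moves:
  motion:
    - {"tx": -40,"ty": -42.5,"tz": 0,"turn": 60,"jaw": 1}
    - {"tx": -40,"ty": -42.5,"tz": 0,"turn": 60,"jaw": 1}
    - {"tx": -40,"ty": -42.5,"tz": 0,"turn": 60,"jaw": 1}
    - {"tx": -40,"ty": -42.5,"tz": 0,"turn": 60,"jaw": 1}
    - {"tx": -40,"ty": -42.5,"tz": 0,"turn": 60,"jaw": 1}

```text
time_s: 0.57
position: [0.2627, 0.3298, 0.2177]
tool_rot: [[-0.577, 0.817, -0.0], [0.817, 0.577, -0.001], [-0.0, -0.001, -1.0]]
ft_force: [0.3, 0.2, 0.7]
grip_width: 0.0856
```

```bash
cat >> h.py <<'E'
def plan(x,y,z,yaw):
    s=telemetry.observe(); R=np.array(s["tool_rot"]); p=np.array(s["position"])
    y0=np.degrees(np.arctan2(R[1,0],R[0,0])); sh=R.T@(np.array([x,y,z])-p)*100
    print("t",round(s["time_s"],2),"pos",p.round(4),"yaw",round(y0,2),"z",R[:,2].round(4),"q",np.round(s["q"],1),"F",np.round(s["ft_force"],1),"w",round(s["grip_width"],4))
    print("tx %.2f ty %.2f tz %.2f turn %.2f"%(*sh,-((yaw-y0+180)%360-180)))
E
python3 -c "
from h import *
plan(.42,-.01,.2,100.8)"
```

```text
t 0.57 pos [0.2627 0.3298 0.2177] yaw 125.22 z [-3.e-04 -8.e-04 -1.e+00] q [35.3  8.9 92.9 -0.  78.3  0.1] F [0.3 0.2 0.7] w 0.0856
tx -36.83 ty -6.75 tz 1.80 turn 24.42
```

apply_moves:
  motion:
    - {"tx": -36.8,"ty": -6.8,"tz": 1.8,"turn": 24.4,"jaw": 1}
    - {"tx": -36.8,"ty": -6.8,"tz": 1.8,"turn": 24.4,"jaw": 1}
    - {"tx": -36.8,"ty": -6.8,"tz": 1.8,"turn": 24.4,"jaw": 1}
    - {"tx": -36.8,"ty": -6.8,"tz": 1.8,"turn": 24.4,"jaw": 1}
    - {"tx": -36.8,"ty": -6.8,"tz": 1.8,"turn": 24.4,"jaw": 1}

```text
time_s: 0.98
position: [0.3496, 0.1405, 0.208]
tool_rot: [[-0.185, 0.983, 0.0], [0.983, 0.185, -0.001], [-0.001, -0.0, -1.0]]
ft_force: [0.2, 0.6, 0.9]
grip_width: 0.0851
```

```bash
python3 -c "
from h import *
plan(.42,-.01,.2,100.8)"
```

```text
t 0.98 pos [0.3496 0.1405 0.208 ] yaw 100.64 z [ 0.e+00 -7.e-04 -1.e+00] q [ 3.8  4.7 99.7 -0.  75.7 -6.9] F [0.2 0.6 0.9] w 0.0851
tx -16.09 ty 4.14 tz 0.81 turn -0.16
```

apply_moves:
  motion:
    - {"tx": -16.1,"ty": 4.1,"tz": 0.8,"turn": 0,"jaw": 1}
    - {"tx": -16.1,"ty": 4.1,"tz": 0.8,"turn": 0,"jaw": 1}
    - {"tx": -16.1,"ty": 4.1,"tz": 0.8,"turn": 0,"jaw": 1}
    - {"tx": -16.1,"ty": 4.1,"tz": 0.8,"turn": 0,"jaw": 1}
    - {"tx": -16.1,"ty": 4.1,"tz": 0.8,"turn": 0,"jaw": 1}

```text
time_s: 1.4
position: [0.422, -0.0156, 0.1996]
tool_rot: [[-0.179, 0.984, 0.0], [0.984, 0.179, -0.002], [-0.002, 0.0, -1.0]]
ft_force: [0.3, 0.5, -0.3]
grip_width: 0.0851
```

```bash
python3 -c "
from h import *
plan(.42,-.01,.2,100.8)
shot('wrist','w1')"
```

```text
t 1.4 pos [ 0.422  -0.0156  0.1996] yaw 100.31 z [ 5.0e-04 -2.2e-03 -1.0e+00] q [-18.2   9.9  94.8  -0.1  75.2 -28.5] F [ 0.3  0.5 -0.3] w 0.0851
tx 0.59 ty -0.09 tz -0.04 turn -0.49
```

View pics/w1.png

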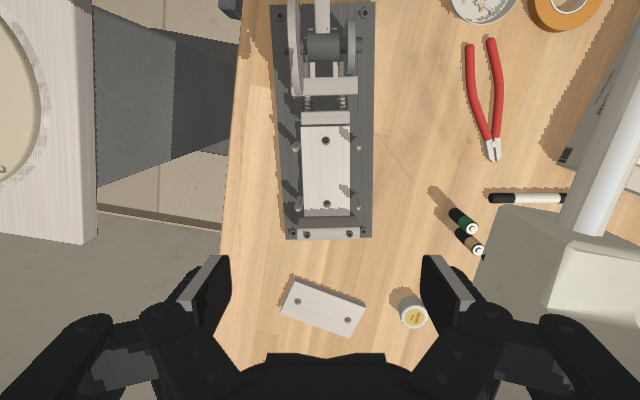

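The wrist view shows the jig from above: bottom plate around (326,171), fence at (328,234), jaw at (326,118), and posts near (297,147), (358,147), (298,207) and (358,205). Next I measure these from this view, then from a second, shifted one.

```bash
cat > m.py <<'E'
from h import *
def meas(nm,c0,zt=.022,amin=1000):
    f=load(nm);W=cloud(f);im=f["im"]; hsv=cv2.cvtColor(im,cv2.COLOR_RGB2HSV)
    m=((hsv[...,1]<40)&(hsv[...,2]>165)&(np.abs(W[...,2]-zt)<.006)&(np.hypot(W[...,0]-c0[0],W[...,1]-c0[1])<.07)).astype(np.uint8)
    m=cv2.morphologyEx(m,cv2.MORPH_OPEN,np.ones((5,5)))
    cs,_=cv2.findContours(m,cv2.RETR_EXTERNAL,cv2.CHAIN_APPROX_NONE); c=max(cs,key=cv2.contourArea)
    P=np.array([onplane(f,u,v,zt)[:2] for u,v in c[:,0]],np.float32)*1000
    print(nm,"plate",cv2.contourArea(c),np.round(cv2.boundingRect(c),1),[np.round(x,1) for x in cv2.minAreaRect(P)],"z",np.nanmedian(W[m>0][:,2]).round(4))
    return f,W,m
if __name__=="__main__":
    f,W,m=meas("w1",(.422,-.01)); meas("w1",(.45,-.189),.01)
    z=W[...,2]
    g=(np.abs(z-.050)<.006)&(W[...,0]>.36)&(W[...,0]<.48)&(W[...,1]<.06)&(W[...,1]>-.09)
    n,l,st,ce=cv2.connectedComponentsWithStats(g.astype(np.uint8))
    for i in range(1,n):
        if st[i,4]>4: print(st[i],ce[i].round(1),W[l==i].mean(0).round(4))
    cv2.imwrite("pics/w1c.png",cv2.resize(f["im"][95:245,265:385,::-1],None,fx=4,fy=4,interpolation=cv2.INTER_CUBIC))
E
python3 m.py
```

```text
w1 plate 3402.0 [301 126  49  83] [array([422.1,  -8.6]), array([49.4, 87.7]), np.float64(11.5)] z 0.0217
w1 plate 2474.5 [282 283  82  54] [array([ 450.6, -188.1]), array([49.8, 95.6]), np.float64(76.9)] z 0.0097
[301 111  49  14 625] [324.9 117.3] [0.4122 0.0439 0.0457]
[354 143   8   8  55] [357.3 146.6] [0.4471 0.023  0.0483]
[291 145   8   8  51] [294.3 148.4] [0.3885 0.0107 0.0481]
[354 203   8   7  45] [357.1 206.1] [ 0.4591 -0.035   0.0482]
[294 204   8   8  47] [297.6 207.7] [ 0.4008 -0.0473  0.0483]
[297 227  63  14 774] [327.9 233.2] [ 0.4358 -0.0701  0.0459]
```

View pics/w1c.png

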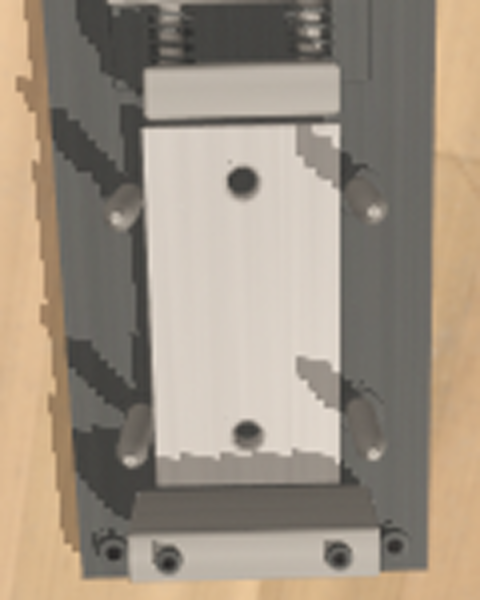

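```bash
python3 -c "
from h import *
plan(.4505,-.1883,.13,166.9)"
```

```text
t 1.45 pos [ 0.4206 -0.0131  0.1995] yaw 100.34 z [-8.e-04 -8.e-04 -1.e+00] q [-18.    9.8  95.   -0.1  75.3 -28.3] F [-0.  -0.7  0.3] w 0.0854
tx -17.76 ty -0.20 tz 6.96 turn -66.56
```

apply_moves:
  motion:
    - {"tx": -17.8,"ty": -0.2,"tz": 7,"turn": -66.5,"jaw": 1}
    - {"tx": -17.8,"ty": -0.2,"tz": 7,"turn": -66.5,"jaw": 1}
    - {"tx": -17.8,"ty": -0.2,"tz": 7,"turn": -66.5,"jaw": 1}
    - {"tx": -17.8,"ty": -0.2,"tz": 7,"turn": -66.5,"jaw": 1}
    - {"tx": -17.8,"ty": -0.2,"tz": 7,"turn": -66.5,"jaw": 1}

```text
time_s: 1.87
position: [0.4505, -0.1889, 0.1292]
tool_rot: [[-0.702, 0.712, -0.0], [0.712, 0.702, -0.0], [0.0, -0.0, -1.0]]
ft_force: [0.8, 0.3, -0.7]
grip_width: 0.0853
```

```bash
python3 -c "
from h import *
plan(.4505,-.1883,.13,166.9)"
```

```text
t 1.87 pos [ 0.4505 -0.1889  0.1292] yaw 134.57 z [-3.e-04 -3.e-04 -1.e+00] q [-36.6  20.9  92.1  -0.   67.  -81.2] F [ 0.8  0.3 -0.7] w 0.0853
tx 0.04 ty 0.04 tz -0.08 turn -32.33
```

apply_moves:
  motion:
    - {"tx": 0,"ty": 0,"tz": 0,"turn": -32.3,"jaw": 1}
    - {"tx": 0,"ty": 0,"tz": 0,"turn": -32.3,"jaw": 1}
    - {"tx": 0,"ty": 0,"tz": 0,"turn": -32.3,"jaw": 1}
    - {"tx": 0,"ty": 0,"tz": 0,"turn": -32.3,"jaw": 1}
    - {"tx": 0,"ty": 0,"tz": 0,"turn": -32.3,"jaw": 1}

```text
time_s: 2.28
position: [0.4504, -0.1876, 0.1292]
tool_rot: [[-0.976, 0.22, -0.001], [0.22, 0.976, 0.0], [0.001, 0.0, -1.0]]
ft_force: [-0.2, 0.4, -0.6]
grip_width: 0.0853
```

```bash
python3 -c "
from m import *
plan(.4505,-.1883,.13,166.9)
shot('wrist','w2'); meas('w2',(.4505,-.1883),.01)
# holes in two views -> triangulated height
def holes(nm,zt):
    f,W,m=meas(nm,(.4505,-.1883),zt)
    cs,h=cv2.findContours(m,cv2.RETR_CCOMP,cv2.CHAIN_APPROX_NONE)
    return f,[c[:,0].mean(0) for c,hh in zip(cs,h[0]) if hh[3]>=0 and cv2.contourArea(c)>8]
A,ha=holes('w1',.01);B,hb=holes('w2',.01)
for a in ha:
  for b in hb:
    o1,d1=ray(A,*a);o2,d2=ray(B,*b);s=np.linalg.lstsq(np.c_[d1,-d2],o2-o1,rcond=None)[0];p,q=o1+d1*s[0],o2+d2*s[1]
    if np.linalg.norm(p-q)<.004: print('tri',p.round(4),q.round(4))
"
```

```text
t 2.28 pos [ 0.4504 -0.1876  0.1292] yaw 167.3 z [-8.e-04  2.e-04 -1.e+00] q [ -36.5   20.9   92.2   -0.    67.  -113.8] F [-0.2  0.4 -0.6] w 0.0853
tx -0.02 ty -0.07 tz -0.08 turn 0.40
w2 plate 5691.5 [295 134  58 106] [array([ 450.9, -188.6]), array([49.4, 95.6]), np.float64(77.0)] z 0.0097
w1 plate 2474.5 [282 283  82  54] [array([ 450.6, -188.1]), array([49.8, 95.6]), np.float64(76.9)] z 0.0097
w2 plate 5691.5 [295 134  58 106] [array([ 450.9, -188.6]), array([49.4, 95.6]), np.float64(77.0)] z 0.0097
tri [ 0.4844 -0.1966  0.0083] [ 0.4851 -0.1968  0.0086]
tri [ 0.4186 -0.1819  0.0074] [ 0.4198 -0.1821  0.0076]
```

```bash
python3 -c "
from h import *
plan(.4508,-.1886,.024,166.9)"
```

```text
t 2.33 pos [ 0.4505 -0.1876  0.1292] yaw 167.41 z [-7.e-04  1.e-04 -1.e+00] q [ -36.5   20.9   92.2   -0.    67.  -113.9] F [-0.5  0.6 -0.6] w 0.0857
tx -0.06 ty -0.09 tz 10.52 turn 0.51
```

apply_moves:
  motion:
    - {"tx": -0.1,"ty": -0.1,"tz": 3,"turn": 0.5,"jaw": 0.4}
    - {"tx": -0.1,"ty": -0.1,"tz": 6,"turn": 0.5,"jaw": 0.4}
    - {"tx": -0.1,"ty": -0.1,"tz": 8.5,"turn": 0.5,"jaw": 0.4}
    - {"tx": -0.1,"ty": -0.1,"tz": 9.5,"turn": 0.5,"jaw": 0.4}
    - {"tx": -0.1,"ty": -0.1,"tz": 10.2,"turn": 0.5,"jaw": 0.4}

```text
time_s: 2.75
position: [0.4506, -0.1874, 0.0258]
tool_rot: [[-0.974, 0.227, -0.003], [0.227, 0.974, 0.002], [0.003, 0.001, -1.0]]
ft_force: [0.5, -0.4, 0.4]
grip_width: 0.0598
```

apply_moves:
  motion:
    - {"tx": 0,"ty": 0,"tz": 0,"turn": 0,"jaw": 0.4}
    - {"tx": 0,"ty": 0,"tz": 0.2,"turn": 0,"jaw": 0.4}

```text
time_s: 2.92
position: [0.4509, -0.1869, 0.0243]
tool_rot: [[-0.974, 0.228, -0.002], [0.228, 0.974, 0.002], [0.003, 0.001, -1.0]]
ft_force: [-0.3, 0.6, 0.2]
grip_width: 0.0599
```

```bash
python3 -c "
from h import *
plan(.4508,-.1886,.020,166.9)
im,d,c=shot('wrist','w3')"
```

```text
t 2.92 pos [ 0.4509 -0.1869  0.0243] yaw 166.85 z [-0.0025  0.0017 -1.    ] q [ -36.4   29.8   99.2   -0.    51.1 -113.3] F [-0.3  0.6  0.2] w 0.0599
tx -0.03 ty -0.17 tz 0.43 turn -0.05
```

View pics/w3.png

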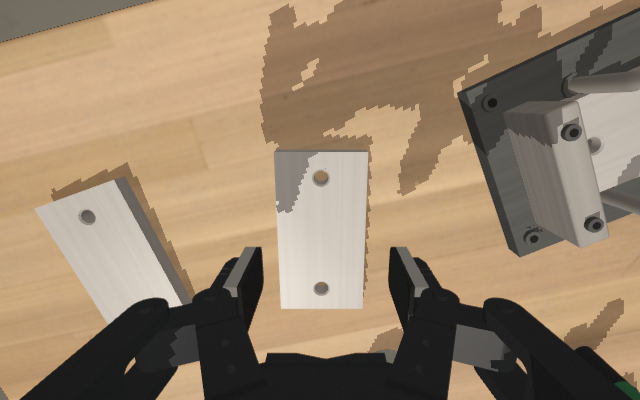

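The wrist view shows plate_a centred between the fingers. Its holes are at (321,178) and (321,289), and the pads sit at columns 258 and 393. I'll descend a little more and close.

apply_moves:
  motion:
    - {"tx": 0,"ty": -0.1,"tz": 0.25,"turn": 0,"jaw": 0.4}
    - {"tx": 0,"ty": -0.1,"tz": 0.45,"turn": 0,"jaw": 0.4}
    - {"tx": 0,"ty": -0.1,"tz": 0.45,"turn": 0,"jaw": 0.4}

```text
time_s: 3.22
position: [0.4507, -0.1881, 0.0199]
tool_rot: [[-0.974, 0.228, -0.002], [0.228, 0.974, 0.001], [0.002, 0.001, -1.0]]
ft_force: [-1.0, -0.7, -0.4]
grip_width: 0.0599
```

apply_moves:
  motion:
    - {"tx": 0,"ty": 0,"tz": 0.15,"turn": 0,"jaw": 0.4}
    - {"tx": 0,"ty": 0,"tz": 0.15,"turn": 0,"jaw": -0.2}
    - {"tx": 0,"ty": 0,"tz": 0.15,"turn": 0,"jaw": -0.2}
    - {"tx": 0,"ty": 0,"tz": 0.15,"turn": 0,"jaw": -0.2}
    - {"tx": 0,"ty": 0,"tz": 0.15,"turn": 0,"jaw": -0.2}
  squeeze: 40

```text
time_s: 3.63
position: [0.4507, -0.1882, 0.0184]
tool_rot: [[-0.974, 0.228, -0.002], [0.228, 0.974, 0.001], [0.002, 0.001, -1.0]]
ft_force: [0.3, 0.3, 1.3]
grip_width: 0.0339
```

```bash
python3 -c "
from m import *
s=telemetry.observe();print(s['position'],s['ft_force'])
shot('wrist','w4')
f=load('w4');W=cloud(f)
# fingertip lowest depth: dark pixels near jaw
R=np.array(s['tool_rot']);p=np.array(s['position']);T=(W-p)@R
k=(np.abs(np.abs(T[...,1])-.033)<.008)&(np.abs(T[...,0])<.015)&(T[...,2]>-.02)
print('finger tool z pct',np.nanpercentile(T[k][:,2],[50,90,99])if k.any() else 0)
meas('w4',(.4505,-.1883),.01)"
```

```text
[ 0.45074326 -0.18815965  0.01840456] [0.30754914 0.25013513 1.2795939 ]
finger tool z pct [0.0187405  0.01952289 0.02021071]
w4 plate 10065.0 [276 153  96 161] [array([ 450.7, -188.6]), array([49.8, 95. ]), np.float64(76.8)] z 0.0097
```

View pics/w4.png

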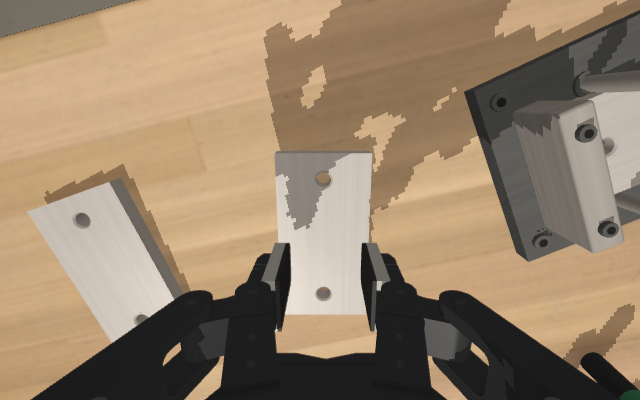

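The fingers closed to 34 mm above the plate, with the pad edges at columns 287 and 364 over its top. So the tips stand farther back than I assumed, and I'll measure their real extent.

```bash
python3 -c "
from h import *
s=telemetry.observe();R=np.array(s['tool_rot']);p=np.array(s['position'])
f=load('w4');T=(cloud(f)-p)@R
for r in range(236,340,8): print(r,[tuple((1000*T[r,c]).round().astype(int)) for c in (272,278,282,286,290,368,374)])
f=load('w3');T=(cloud(f)-np.array([.4509,-.1869,.0243]))@R
print('w3')
for r in range(244,310,8): print(r,[tuple((1000*T[r,c]).round().astype(int)) for c in (240,246,250,254,258,262)])
"
```

```text
236 [(np.int64(-3), np.int64(-30), np.int64(19)), (np.int64(2), np.int64(-25), np.int64(8)), (np.int64(2), np.int64(-23), np.int64(8)), (np.int64(2), np.int64(-21), np.int64(9)), (np.int64(2), np.int64(-19), np.int64(8)), (np.int64(2), np.int64(24), np.int64(7)), (np.int64(-2), np.int64(29), np.int64(18))]
244 [(np.int64(-8), np.int64(-31), np.int64(19)), (np.int64(10), np.int64(-21), np.int64(-19)), (np.int64(10), np.int64(-19), np.int64(-20)), (np.int64(10), np.int64(-17), np.int64(-19)), (np.int64(-3), np.int64(-19), np.int64(9)), (np.int64(10), np.int64(21), np.int64(-19)), (np.int64(10), np.int64(23), np.int64(-20))]
252 [(np.int64(10), np.int64(-22), np.int64(-28)), (np.int64(10), np.int64(-20), np.int64(-28)), (np.int64(10), np.int64(-18), np.int64(-28)), (np.int64(10), np.int64(-16), np.int64(-28)), (np.int64(3), np.int64(-16), np.int64(-14)), (np.int64(10), np.int64(19), np.int64(-28)), (np.int64(10), np.int64(22), np.int64(-29))]
260 [(np.int64(9), np.int64(-21), np.int64(-34)), (np.int64(9), np.int64(-19), np.int64(-35)), (np.int64(10), np.int64(-17), np.int64(-36)), (np.i
[... 5113 characters left out ...]
, np.int64(-29), np.int64(-30)), (np.int64(-45), np.int64(-40), np.int64(26))]
300 [(np.int64(4), np.int64(-30), np.int64(-56)), (np.int64(1), np.int64(-29), np.int64(-50)), (np.int64(-3), np.int64(-29), np.int64(-45)), (np.int64(-7), np.int64(-29), np.int64(-39)), (np.int64(-11), np.int64(-29), np.int64(-32)), (np.int64(-50), np.int64(-40), np.int64(25))]
308 [(np.int64(1), np.int64(-30), np.int64(-55)), (np.int64(-2), np.int64(-29), np.int64(-52)), (np.int64(-6), np.int64(-29), np.int64(-46)), (np.int64(-11), np.int64(-29), np.int64(-39)), (np.int64(-55), np.int64(-43), np.int64(24)), (np.int64(-56), np.int64(-40), np.int64(25))]<string>:5: RuntimeWarning: invalid value encountered in cast
```

Depth shows the fingertips about 13–17 mm behind the reported TCP, not 17 mm ahead. Bench and plate heights from the same camera are right, and the empty close confirms it. I'll reopen and descend by about 3 cm, watching the force.

apply_moves:
  motion:
    - {"tx": 0,"ty": 0,"tz": 0,"turn": 0,"jaw": 0.45}
    - {"tx": 0,"ty": 0,"tz": 0,"turn": 0,"jaw": 0.45}
    - {"tx": 0,"ty": 0,"tz": 0.8,"turn": 0,"jaw": 0.45}
    - {"tx": 0,"ty": 0,"tz": 1.6,"turn": 0,"jaw": 0.45}
    - {"tx": 0,"ty": 0,"tz": 2.0,"turn": 0,"jaw": 0.45}

```text
time_s: 4.1
position: [0.4502, -0.1878, -0.0029]
tool_rot: [[-0.974, 0.228, -0.003], [0.228, 0.974, 0.002], [0.003, 0.001, -1.0]]
ft_force: [-0.8, 0.7, -0.4]
grip_width: 0.0616
```

```bash
python3 -c "
from h import *
plan(.4508,-.1886,-.012,166.9); s=telemetry.observe();R=np.array(s['tool_rot']);p=np.array(s['position'])
shot('wrist','w5');f=load('w5');T=(cloud(f)-p)@R
k=(np.abs(T[...,0])<.012)&(np.abs(np.abs(T[...,1])-.031)<.004)&(T[...,2]<-.002)&(T[...,2]>-.05)
print('tip tool z',np.percentile(T[k][:,2],[95,99,100]),'plate top', np.nanmedian(T[200,300:340,2]))"
```

```text
t 4.1 pos [ 0.4502 -0.1878 -0.0029] yaw 166.84 z [-0.0031  0.0021 -1.    ] q [ -36.6   32.5  100.6   -0.    47.1 -113.4] F [-0.8  0.7 -0.4] w 0.0616
tx -0.08 ty -0.07 tz 0.91 turn -0.06
tip tool z [-0.00227011 -0.0020707  -0.00200197] plate top -0.012462346272899598
```

apply_moves:
  motion:
    - {"tx": -0.05,"ty": -0.05,"tz": 0.4,"turn": 0,"jaw": 0.45}
    - {"tx": -0.05,"ty": -0.05,"tz": 0.7,"turn": 0,"jaw": 0.45}
    - {"tx": -0.05,"ty": -0.05,"tz": 0.9,"turn": 0,"jaw": 0.45}
    - {"tx": -0.05,"ty": -0.05,"tz": 0.9,"turn": 0,"jaw": 0.45}

```text
time_s: 4.48
position: [0.4502, -0.1882, -0.0128]
tool_rot: [[-0.974, 0.228, -0.004], [0.228, 0.974, 0.003], [0.005, 0.002, -1.0]]
ft_force: [0.2, 0.2, -0.8]
grip_width: 0.0615
```

apply_moves:
  motion:
    - {"tx": 0,"ty": 0,"tz": 0.15,"turn": 0,"jaw": 0.45}
    - {"tx": 0,"ty": 0,"tz": 0.15,"turn": 0,"jaw": 0.45}

```text
time_s: 4.65
position: [0.4502, -0.1881, -0.0144]
tool_rot: [[-0.974, 0.228, -0.004], [0.228, 0.974, 0.003], [0.005, 0.002, -1.0]]
ft_force: [-1.2, 0.7, 0.1]
grip_width: 0.0618
```

apply_moves:
  motion:
    - {"tx": 0,"ty": 0,"tz": 0,"turn": 0,"jaw": 0}
    - {"tx": 0,"ty": 0,"tz": 0,"turn": 0,"jaw": 0}
    - {"tx": 0,"ty": 0,"tz": 0,"turn": 0,"jaw": 0}
    - {"tx": 0,"ty": 0,"tz": 0,"turn": 0,"jaw": 0}
  squeeze: 40

```text
time_s: 4.98
position: [0.4503, -0.1882, -0.0139]
tool_rot: [[-0.974, 0.228, -0.004], [0.228, 0.974, 0.003], [0.005, 0.002, -1.0]]
ft_force: [-1.2, 0.2, 5.1]
grip_width: 0.0489
```

```bash
python3 -c "
from m import *
plan(.4508,-.1886,.08,166.9); s=telemetry.observe()
shot('wrist','w6');f,W,m=meas('w6',(.4505,-.1883),.01)
R=np.array(s['tool_rot']);p=np.array(s['position']);T=(W-p)@R
for r in range(236,330,10): print(r,[tuple((1000*T[r,c]).round(1)) for c in (246,250,254,258,262,266)])"
```

```text
t 4.98 pos [ 0.4503 -0.1882 -0.0139] yaw 166.84 z [-0.004   0.0028 -1.    ] q [ -36.6   33.7  101.    -0.    45.6 -113.4] F [-1.2  0.2  5.1] w 0.0489
tx -0.02 ty -0.01 tz -9.39 turn -0.06
w6 plate 13915.5 [273 194 111 162] [array([ 457.2, -188.9]), array([49.7, 83.1]), np.float64(76.8)] z 0.0097
236 [(np.float64(11.5), np.float64(-36.8), np.float64(-14.3)), (np.float64(11.4), np.float64(-34.9), np.float64(-14.1)), (np.float64(11.3), np.float64(-33.0), np.float64(-14.0)), (np.float64(10.9), np.float64(-31.4), np.float64(-13.0)), (np.float64(11.2), np.float64(-29.3), np.float64(-13.7)), (np.float64(11.4), np.float64(-27.3), np.float64(-14.1))]
246 [(np.float64(6.2), np.float64(-37.2), np.float64(-14.2)), (np.float64(6.1), np.float64(-35.3), np.float64(-14.0)), (np.float64(5.9), np.float64(-33.5), np.float64(-13.4)), (np.float64(9.6), np.float64(-29.8), np.float64(-21.5)), (np.float64(9.9), np.float64(-27.8), np.float64(-22.1)), (np.float64(9.7), np.float64(-26.1), np.float64(-21.6))]
256 [(np.float64(5.6), np.float64(-35.0), np.float64(-23.5)), (np.float64(6.7), np.float64(-32.7), np.f
[... 1999 characters left out ...]
.float64(16.1), np.float64(-20.8), np.float64(-80.6)), (np.float64(15.4), np.float64(-19.9), np.float64(-79.6)), (np.float64(16.0), np.float64(-18.6), np.float64(-80.3)), (np.float64(-3.4), np.float64(-24.0), np.float64(-54.2)), (np.float64(-6.1), np.float64(-23.4), np.float64(-50.5)), (np.float64(-11.6), np.float64(-23.4), np.float64(-43.1))]
326 [(np.float64(15.9), np.float64(-19.9), np.float64(-84.4)), (np.float64(15.8), np.float64(-18.8), np.float64(-84.3)), (np.float64(15.6), np.float64(-17.9), np.float64(-84.1)), (np.float64(16.0), np.float64(-16.7), np.float64(-84.5)), (np.float64(-10.2), np.float64(-23.5), np.float64(-51.1)), (np.float64(-38.4), np.float64(-29.8), np.float64(-15.1))]
```

apply_moves:
  motion:
    - {"tx": 0,"ty": 0,"tz": -3,"turn": 0,"jaw": 0}
    - {"tx": 0,"ty": 0,"tz": -7,"turn": 0,"jaw": 0}
    - {"tx": 0,"ty": 0,"tz": -11,"turn": 0,"jaw": 0}
    - {"tx": 0,"ty": 0,"tz": -14,"turn": 7,"jaw": 0}
    - {"tx": 0,"ty": 0,"tz": -16,"turn": 14,"jaw": 0}

```text
time_s: 5.45
position: [0.4514, -0.1889, 0.1492]
tool_rot: [[-0.887, 0.461, -0.001], [0.461, 0.887, 0.0], [0.001, 0.0, -1.0]]
ft_force: [-0.5, -0.1, -1.1]
grip_width: 0.0483
```

```bash
python3 -c "
from h import *
plan(.444,-.110,.17,101.9)"
```

```text
t 5.45 pos [ 0.4514 -0.1889  0.1492] yaw 152.53 z [-8.e-04  4.e-04 -1.e+00] q [-36.6  19.6  90.2  -0.   70.2 -99.1] F [-0.5 -0.1 -1.1] w 0.0483
tx 4.30 ty 6.66 tz -2.07 turn 50.63
```

apply_moves:
  motion:
    - {"tx": 4.3,"ty": 6.7,"tz": -2.1,"turn": 50.6,"jaw": 0}
    - {"tx": 4.3,"ty": 6.7,"tz": -2.1,"turn": 50.6,"jaw": 0}
    - {"tx": 4.3,"ty": 6.7,"tz": -2.1,"turn": 50.6,"jaw": 0}
    - {"tx": 4.3,"ty": 6.7,"tz": -2.1,"turn": 50.6,"jaw": 0}
    - {"tx": 4.3,"ty": 6.7,"tz": -2.1,"turn": 50.6,"jaw": 0}

```text
time_s: 5.87
position: [0.444, -0.1089, 0.1705]
tool_rot: [[-0.462, 0.887, -0.001], [0.887, 0.462, 0.001], [0.002, -0.0, -1.0]]
ft_force: [0.1, -0.0, -0.9]
grip_width: 0.0489
```

apply_moves:
  motion:
    - {"tx": 0,"ty": 0,"tz": 0,"turn": 14.8,"jaw": 0}
    - {"tx": 0,"ty": 0,"tz": 0,"turn": 14.8,"jaw": 0}
    - {"tx": 0,"ty": 0,"tz": 0,"turn": 14.8,"jaw": 0}
    - {"tx": 0,"ty": 0,"tz": 0,"turn": 14.8,"jaw": 0}

```text
time_s: 6.2
position: [0.4439, -0.1088, 0.1703]
tool_rot: [[-0.223, 0.975, -0.002], [0.975, 0.223, 0.001], [0.002, -0.001, -1.0]]
ft_force: [0.7, -0.5, -1.0]
grip_width: 0.0487
```

```bash
cat > n.py <<'E'
from m import *
def posts(nm,c0=(.423,-.012)):
    f=load(nm);W=cloud(f);z=W[...,2]
    g=(np.abs(z-.0495)<.0045)&(np.hypot(W[...,0]-c0[0],W[...,1]-c0[1])<.055)
    n,l,st,ce=cv2.connectedComponentsWithStats(g.astype(np.uint8)); C=[]
    for i in range(1,n):
        p=W[l==i].mean(0)
        if 15<st[i,4]<400 and .030<np.hypot(*(p[:2]-c0))<.052: C.append(p); print(st[i,4],p.round(4))
    C=np.array(C)
    if len(C)==4:
        C=C[np.argsort(-C[:,1])]; a=C[2:].mean(0)-C[:2].mean(0)
        r=[q[np.argmax(q[:,0])]-q[np.argmin(q[:,0])] for q in (C[:2],C[2:])]; b=sum(r)/2
        print("nest",C.mean(0).round(4),"jig x dir",np.degrees(np.arctan2(a[1],a[0])).round(2),np.hypot(*a[:2]).round(4),"y dir",np.degrees(np.arctan2(b[1],b[0])).round(2),np.hypot(*b[:2]).round(4))
E
python3 -c "
from n import *
plan(.423,-.0124,.12,101.9);shot('wrist','w7');posts('w1');posts('w7');posts('top0')
s=telemetry.observe();f=load('w7');T=(cloud(f)-np.array(s['position']))@np.array(s['tool_rot'])
k=(T[...,2]<-.018)&(T[...,2]>-.03)&(T[...,0]>.014)&(T[...,0]<.06)&(np.abs(T[...,1])<.04)
q=T[k];print(k.sum(),'held plate far end',np.percentile(q[:,0],[99,100]),'lat',[np.percentile(q[(q[:,0]>a)&(q[:,0]<a+.008)][:,1],[1,99]).round(4) for a in(.016,.026,.036)],'ztop',np.median(q[:,2]))
"
```

```text
t 6.2 pos [ 0.4439 -0.1088  0.1703] yaw 102.86 z [-0.0015  0.0014 -1.    ] q [-28.7  15.2  92.9   0.   72.  -41.6] F [ 0.7 -0.5 -1. ] w 0.0487
tx 9.85 ty 0.11 tz 5.05 turn 0.96
47 [0.4472 0.0231 0.0489]
45 [0.3884 0.0108 0.0486]
41 [ 0.4593 -0.035   0.0485]
43 [ 0.4009 -0.0475  0.0487]
nest [ 0.4239 -0.0121  0.0487] jig x dir -78.09 0.0595 y dir 11.96 0.0599
77 [0.3889 0.0096 0.0486]
83 [0.4475 0.0219 0.0484]
67 [ 0.4011 -0.0483  0.0486]
70 [ 0.4596 -0.0361  0.0484]
nest [ 0.4243 -0.0132  0.0485] jig x dir -78.16 0.0592 y dir 11.82 0.0598
8979 held plate far end [0.04874994 0.04898982] lat [array([-0.023,  0.026]), array([-0.0229,  0.0261]), array([-0.0229,  0.0261])] ztop -0.023428265159787735
```

```bash
python3 -c "
from h import *
plan(.4232,-.0136,.06,101.87)"
```

```text
t 6.25 pos [ 0.4439 -0.1088  0.1703] yaw 102.91 z [-0.0014  0.0014 -1.    ] q [-28.7  15.2  92.9   0.   72.  -41.6] F [-0.  -0.9 -0.8] w 0.0486
tx 9.73 ty 0.12 tz 11.05 turn 1.04
```

apply_moves:
  motion:
    - {"tx": 4,"ty": 0.1,"tz": 2,"turn": 1,"jaw": 0}
    - {"tx": 7.5,"ty": 0.1,"tz": 5,"turn": 1,"jaw": 0}
    - {"tx": 9.7,"ty": 0.1,"tz": 8,"turn": 1,"jaw": 0}
    - {"tx": 9.7,"ty": 0.1,"tz": 10.5,"turn": 1,"jaw": 0}
    - {"tx": 9.7,"ty": 0.1,"tz": 11,"turn": 1,"jaw": 0}

```text
time_s: 6.67
position: [0.4207, -0.0122, 0.0576]
tool_rot: [[-0.211, 0.977, -0.008], [0.977, 0.211, 0.003], [0.005, -0.007, -1.0]]
ft_force: [0.1, -0.2, -1.9]
grip_width: 0.0485
```

apply_moves:
  motion:
    - {"tx": 0,"ty": 0,"tz": 0,"turn": 0,"jaw": 0}

```text
time_s: 6.75
position: [0.4208, -0.0123, 0.0571]
tool_rot: [[-0.214, 0.977, -0.009], [0.977, 0.214, 0.004], [0.006, -0.008, -1.0]]
ft_force: [-0.3, -1.1, -0.6]
grip_width: 0.0489
```

```bash
python3 -c "
from h import *
plan(.4232,-.0136,.042,101.87)
shot('wrist','w8'); shot('scene','s8')
a=cv2.resize(load('s8')['im'][180:300,220:380,::-1],None,fx=3,fy=3); b=load('w8')['im'][:,160:480,::-1]
cv2.imwrite('pics/c8.png',np.hstack([a[:,:],cv2.resize(b,(288,360))]))"
```

```text
t 6.75 pos [ 0.4208 -0.0123  0.0571] yaw 102.33 z [-0.0094  0.0038 -0.9999] q [-1.790e+01  2.180e+01  1.073e+02  1.000e-01  5.160e+01 -3.030e+01] F [-0.3 -1.1 -0.6] w 0.0489
tx -0.19 ty 0.22 tz 1.51 turn 0.46
```

View pics/c8.png

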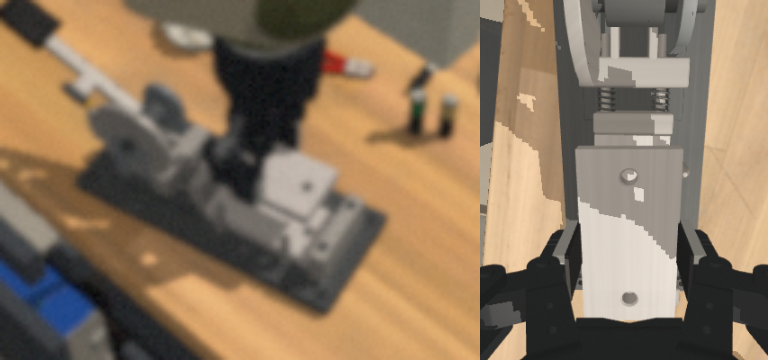

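The held plate is over the nest. The scene crop shows it above the posts, and the wrist crop shows it lined up with the jaw. I'll correct 2 mm sideways before going down.

apply_moves:
  motion:
    - {"tx": -0.2,"ty": 0.25,"tz": 0.7,"turn": 0.4,"jaw": 0}
    - {"tx": -0.2,"ty": 0.25,"tz": 1.4,"turn": 0.4,"jaw": 0}
    - {"tx": -0.2,"ty": 0.25,"tz": 1.4,"turn": 0.4,"jaw": 0}

```text
time_s: 7.1
position: [0.4244, -0.0147, 0.0438]
tool_rot: [[-0.204, 0.979, -0.007], [0.979, 0.204, 0.003], [0.005, -0.006, -1.0]]
ft_force: [-0.7, 0.2, -1.4]
grip_width: 0.0485
```

```bash
python3 -c "
from h import *
plan(.4232,-.0136,.009,101.87)
shot('wrist','w9');f=load('w9');W=cloud(f);s=telemetry.observe();R=np.array(s['tool_rot']);p=np.array(s['position'])
j=(np.abs(W[...,2]-.046)<.003)&(W[...,1]>.035)&(W[...,1]<.06)&(np.abs(W[...,0]-.41)<.04); q=W[j]; print('jaw',j.sum(),q.mean(0),(R.T@(q.mean(0)-p)), np.percentile((q-p)@R[:,1],[1,99]))
T=(W-p)@R;k=(T[...,2]<-.018)&(T[...,2]>-.03)&(T[...,0]>.016)&(T[...,0]<.05)&(np.abs(T[...,1])<.04);print('plate lat',np.percentile(T[k][:,1],[1,99]),'far',T[k][:,0].max())"
```

```text
t 7.1 pos [ 0.4244 -0.0147  0.0438] yaw 101.79 z [-0.007   0.0032 -1.    ] q [-1.810e+01  2.340e+01  1.077e+02  1.000e-01  4.930e+01 -2.990e+01] F [-0.7  0.2 -1.4] w 0.0485
tx 0.12 ty -0.07 tz 3.48 turn -0.08
jaw 2420 [0.4124102  0.04424473 0.04560086] [ 0.05997048  0.00049642 -0.00127336] [-0.02214331  0.02256298]
plate lat [-0.02281945  0.0261801 ] far 0.048773814670883764
```

apply_moves:
  motion:
    - {"tx": 0.1,"ty": -0.1,"tz": 0,"turn": 0,"jaw": 0}
    - {"tx": 0.1,"ty": -0.1,"tz": 0.4,"turn": 0,"jaw": 0}
    - {"tx": 0.1,"ty": -0.1,"tz": 0.9,"turn": 0,"jaw": 0}
    - {"tx": 0.1,"ty": -0.1,"tz": 1.3,"turn": 0,"jaw": 0}

```text
time_s: 7.48
position: [0.4228, -0.0137, 0.0306]
tool_rot: [[-0.205, 0.979, -0.007], [0.979, 0.205, 0.003], [0.005, -0.007, -1.0]]
ft_force: [0.1, -0.7, -1.4]
grip_width: 0.0487
```

```bash
python3 -c "
from h import *
plan(.4232,-.0136,.009,101.87)"
```

```text
t 7.48 pos [ 0.4228 -0.0137  0.0306] yaw 101.81 z [-0.0074  0.0033 -1.    ] q [-1.800e+01  2.480e+01  1.087e+02  1.000e-01  4.690e+01 -2.990e+01] F [ 0.1 -0.7 -1.4] w 0.0487
tx -0.01 ty 0.05 tz 2.16 turn -0.06
```

apply_moves:
  motion:
    - {"tx": 0,"ty": 0,"tz": 0.4,"turn": 0,"jaw": 0}
    - {"tx": 0,"ty": 0,"tz": 0.8,"turn": 0,"jaw": 0}
    - {"tx": 0,"ty": 0,"tz": 1.2,"turn": 0,"jaw": 0}
    - {"tx": 0,"ty": 0,"tz": 1.6,"turn": 0,"jaw": 0}

```text
time_s: 7.82
position: [0.4227, -0.0137, 0.0142]
tool_rot: [[-0.205, 0.979, -0.008], [0.979, 0.205, 0.003], [0.005, -0.007, -1.0]]
ft_force: [0.4, -0.0, -1.0]
grip_width: 0.049
```

apply_moves:
  motion:
    - {"tx": 0,"ty": 0,"tz": 0.2,"turn": 0,"jaw": 0}
    - {"tx": 0,"ty": 0,"tz": 0.4,"turn": 0,"jaw": 0}
    - {"tx": 0,"ty": 0,"tz": 0.5,"turn": 0,"jaw": 0}

```text
time_s: 8.07
position: [0.4226, -0.0136, 0.0089]
tool_rot: [[-0.205, 0.979, -0.008], [0.979, 0.205, 0.003], [0.005, -0.007, -1.0]]
ft_force: [-0.4, -0.4, -0.6]
grip_width: 0.0485
```

apply_moves:
  motion:
    - {"tx": 0,"ty": 0,"tz": 0.1,"turn": 0,"jaw": 0}
    - {"tx": 0,"ty": 0,"tz": 0.1,"turn": 0,"jaw": 0}

```text
time_s: 8.23
position: [0.4227, -0.0136, 0.0082]
tool_rot: [[-0.205, 0.979, -0.007], [0.979, 0.205, 0.003], [0.005, -0.007, -1.0]]
ft_force: [-0.7, 0.1, 2.7]
grip_width: 0.0484
```

apply_moves:
  motion:
    - {"tx": 0,"ty": 0,"tz": 0,"turn": 0,"jaw": 0.45}
    - {"tx": 0,"ty": 0,"tz": 0,"turn": 0,"jaw": 0.45}
    - {"tx": 0,"ty": 0,"tz": 0,"turn": 0,"jaw": 0.45}

```text
time_s: 8.48
position: [0.4228, -0.0137, 0.0083]
tool_rot: [[-0.205, 0.979, -0.007], [0.979, 0.205, 0.003], [0.004, -0.006, -1.0]]
ft_force: [-0.2, -0.6, -0.1]
grip_width: 0.062
```

apply_moves:
  motion:
    - {"tx": 0,"ty": 0,"tz": -1,"turn": 0,"jaw": 0.45}
    - {"tx": 0,"ty": 0,"tz": -4,"turn": 0,"jaw": 0.45}
    - {"tx": 0,"ty": 0,"tz": -8,"turn": 0,"jaw": 0.45}
    - {"tx": 0,"ty": 0,"tz": -12,"turn": 0,"jaw": 0.45}
    - {"tx": 0,"ty": 0,"tz": -16,"turn": 0,"jaw": 0.45}

```text
time_s: 8.9
position: [0.4234, -0.014, 0.1703]
tool_rot: [[-0.205, 0.979, -0.007], [0.979, 0.205, 0.003], [0.005, -0.006, -1.0]]
ft_force: [0.4, -0.1, -0.2]
grip_width: 0.0623
```

```bash
python3 -c "
from n import *
plan(.4415,-.310,.10,5.8)
shot('wrist','w10');meas('w10',(.423,-.012),.032);posts('w10'); shot('top','t10'); meas('t10',(.423,-.012),.032)"
```

```text
t 8.9 pos [ 0.4234 -0.014   0.1703] yaw 101.82 z [-0.0073  0.0032 -1.    ] q [-18.   12.1  97.4   0.   71.  -29.9] F [ 0.4 -0.1 -0.2] w 0.0623
tx -29.38 ty -4.24 tz 6.92 turn 96.02
w10 plate 4859.5 [299 133  55  98] [array([423.9, -12.2]), array([49.9, 93.4]), np.float64(11.7)] z 0.0317
61 [0.3886 0.0108 0.0484]
57 [0.4471 0.023  0.0485]
49 [ 0.401  -0.0473  0.0487]
52 [ 0.4593 -0.0351  0.0486]
nest [ 0.424  -0.0121  0.0485] jig x dir -78.05 0.0594 y dir 11.8 0.0596Traceback (most recent call last):
  File "<string>", line 4, in <module>
    shot('wrist','w10');meas('w10',(.423,-.012),.032);posts('w10'); shot('top','t10'); meas('t10',(.423,-.012),.032)
                                                                                       ~~~~^^^^^^^^^^^^^^^^^^^^^^^^^
  File "m.py", line 6, in meas
    cs,_=cv2.findContours(m,cv2.RETR_EXTERNAL,cv2.CHAIN_APPROX_NONE); c=max(cs,key=cv2.contourArea)
                                                                        ~~~^^^^^^^^^^^^^^^^^^^^^^^^
ValueError: max() iterable argument is empty
```

View pics/w10.png

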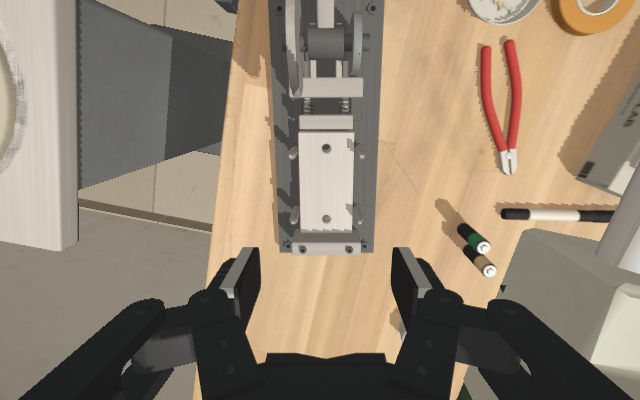

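Plate_a is down and square between the posts. Its centre is (423.9,−12.2) against the nest at (424.0,−12.1) mm, with the top at 31.7 mm. Now for plate_b.

apply_moves:
  motion:
    - {"tx": -29.4,"ty": -4.2,"tz": 3,"turn": 96,"jaw": 0.45}
    - {"tx": -29.4,"ty": -4.2,"tz": 3,"turn": 96,"jaw": 0.45}
    - {"tx": -29.4,"ty": -4.2,"tz": 3,"turn": 96,"jaw": 0.45}
    - {"tx": -29.4,"ty": -4.2,"tz": 3,"turn": 96,"jaw": 0.45}
    - {"tx": -29.4,"ty": -4.2,"tz": 3,"turn": 96,"jaw": 0.45}

```text
time_s: 9.42
position: [0.4386, -0.2231, 0.1506]
tool_rot: [[0.412, 0.911, -0.003], [0.911, -0.412, 0.005], [0.003, -0.004, -1.0]]
ft_force: [1.1, -0.3, 1.0]
grip_width: 0.0618
```

```bash
python3 -c "
from h import *
plan(.4415,-.310,.13,5.8)"
```

```text
t 9.42 pos [ 0.4386 -0.2231  0.1506] yaw 65.65 z [-0.0027  0.0046 -1.    ] q [-40.8  19.9  89.5   0.1  70.9 -16.5] F [ 1.1 -0.3  1. ] w 0.0618
tx -7.80 ty 3.85 tz 2.02 turn 59.85
```

apply_moves:
  motion:
    - {"tx": -7.8,"ty": 3.9,"tz": 2,"turn": 59.8,"jaw": 0.45}
    - {"tx": -7.8,"ty": 3.9,"tz": 2,"turn": 59.8,"jaw": 0.45}
    - {"tx": -7.8,"ty": 3.9,"tz": 2,"turn": 59.8,"jaw": 0.45}
    - {"tx": -7.8,"ty": 3.9,"tz": 2,"turn": 59.8,"jaw": 0.45}
    - {"tx": -7.8,"ty": 3.9,"tz": 2,"turn": 59.8,"jaw": 0.45}

```text
time_s: 9.83
position: [0.4414, -0.3109, 0.1289]
tool_rot: [[0.868, 0.496, -0.004], [0.496, -0.868, 0.006], [-0.001, -0.007, -1.0]]
ft_force: [0.2, -1.1, 0.2]
grip_width: 0.0619
```

apply_moves:
  motion:
    - {"tx": 0,"ty": 0,"tz": 0,"turn": 24,"jaw": 0.45}
    - {"tx": 0,"ty": 0,"tz": 0,"turn": 24,"jaw": 0.45}
    - {"tx": 0,"ty": 0,"tz": 0,"turn": 24,"jaw": 0.45}
    - {"tx": 0,"ty": 0,"tz": 0,"turn": 24,"jaw": 0.45}
    - {"tx": 0,"ty": 0,"tz": 0,"turn": 24,"jaw": 0.45}

```text
time_s: 10.25
position: [0.4412, -0.3108, 0.1282]
tool_rot: [[0.995, 0.098, -0.005], [0.098, -0.995, 0.007], [-0.004, -0.007, -1.0]]
ft_force: [0.4, 0.9, 0.9]
grip_width: 0.0615
```

```bash
python3 -c "
from m import *
plan(.4415,-.310,-.012,5.8); shot('wrist','w11'); meas('w11',(.4415,-.31),.01)"
```

```text
t 10.25 pos [ 0.4412 -0.3108  0.1282] yaw 5.64 z [-0.0047  0.0067 -1.    ] q [-47.8  25.7  83.9   0.1  70.8  36.6] F [0.4 0.9 0.9] w 0.0615
tx 0.10 ty 0.03 tz 14.02 turn -0.16
w11 plate 5758.5 [297 132  59 107] [array([ 444. , -310.1]), array([95.9, 49.5]), np.float64(6.0)] z 0.0098
```

```bash
python3 -c "
from h import *
plan(.4438,-.3091,-.0138,6.0)"
```

```text
t 10.3 pos [ 0.4412 -0.3108  0.1283] yaw 5.82 z [-0.0047  0.0066 -1.    ] q [-47.8  25.7  83.9   0.1  70.8  36.4] F [-0.4  0.1 -0.1] w 0.0614
tx 0.33 ty -0.04 tz 14.21 turn -0.18
```

apply_moves:
  motion:
    - {"tx": 0.3,"ty": 0,"tz": 4,"turn": -0.2,"jaw": 0.45}
    - {"tx": 0.3,"ty": 0,"tz": 7.5,"turn": -0.2,"jaw": 0.45}
    - {"tx": 0.3,"ty": 0,"tz": 10.5,"turn": -0.2,"jaw": 0.45}
    - {"tx": 0.3,"ty": 0,"tz": 12,"turn": -0.2,"jaw": 0.45}
    - {"tx": 0.3,"ty": 0,"tz": 12.7,"turn": -0.2,"jaw": 0.45}

```text
time_s: 10.72
position: [0.4426, -0.3086, -0.0013]
tool_rot: [[0.994, 0.107, -0.008], [0.107, -0.994, 0.01], [-0.007, -0.011, -1.0]]
ft_force: [0.2, 0.7, -0.1]
grip_width: 0.062
```

```bash
python3 -c "
from h import *
plan(.4438,-.3091,-.0138,6.0)"
```

```text
t 10.72 pos [ 0.4426 -0.3086 -0.0013] yaw 6.13 z [-0.0078  0.01   -0.9999] q [-47.5  35.9  91.7   0.1  53.1  36.3] F [ 0.2  0.7 -0.1] w 0.062
tx 0.13 ty 0.08 tz 1.25 turn 0.13
```

apply_moves:
  motion:
    - {"tx": 0.1,"ty": 0.1,"tz": 0.5,"turn": 0,"jaw": 0.45}
    - {"tx": 0.1,"ty": 0.1,"tz": 0.9,"turn": 0,"jaw": 0.45}
    - {"tx": 0.1,"ty": 0.1,"tz": 1.1,"turn": 0,"jaw": 0.45}
    - {"tx": 0.1,"ty": 0.1,"tz": 1.2,"turn": 0,"jaw": 0.45}

```text
time_s: 11.05
position: [0.4439, -0.3096, -0.0128]
tool_rot: [[0.994, 0.107, -0.007], [0.107, -0.994, 0.009], [-0.006, -0.01, -1.0]]
ft_force: [-0.3, 0.0, 0.8]
grip_width: 0.0622
```

apply_moves:
  motion:
    - {"tx": 0,"ty": 0,"tz": 0,"turn": 0,"jaw": 0}
    - {"tx": 0,"ty": 0,"tz": 0,"turn": 0,"jaw": 0}
    - {"tx": 0,"ty": 0,"tz": 0,"turn": 0,"jaw": 0}
    - {"tx": 0,"ty": 0,"tz": 0,"turn": 0,"jaw": 0}
  squeeze: 40

```text
time_s: 11.38
position: [0.4442, -0.31, -0.0118]
tool_rot: [[0.994, 0.107, -0.006], [0.107, -0.994, 0.008], [-0.005, -0.008, -1.0]]
ft_force: [-2.1, 1.2, 6.7]
grip_width: 0.0484
```

apply_moves:
  motion:
    - {"tx": 0,"ty": 0,"tz": -2,"turn": 0,"jaw": 0}
    - {"tx": 0,"ty": 0,"tz": -6,"turn": 0,"jaw": 0}
    - {"tx": 0,"ty": 0,"tz": -10,"turn": 0,"jaw": 0}
    - {"tx": 0,"ty": 0,"tz": -14,"turn": 0,"jaw": 0}
    - {"tx": 0,"ty": 0,"tz": -17,"turn": 0,"jaw": 0}

```text
time_s: 11.8
position: [0.4454, -0.3115, 0.1617]
tool_rot: [[0.994, 0.107, -0.003], [0.108, -0.994, 0.005], [-0.003, -0.006, -1.0]]
ft_force: [1.3, -0.6, -1.0]
grip_width: 0.0483
```

```bash
cat >> n.py <<'E'
def held(nm,p,R):
    f=load(nm);T=(cloud(f)-p)@R
    k=(T[...,2]<-.018)&(T[...,2]>-.035)&(T[...,0]>.014)&(T[...,0]<.06)&(np.abs(T[...,1])<.04); q=T[k]
    print(k.sum(),'held far end',np.percentile(q[:,0],[99,100]).round(4),'lat',[np.percentile(q[(q[:,0]>a)&(q[:,0]<a+.008)][:,1],[1,99]).round(4) for a in(.016,.026,.036)],'ztop',np.median(q[:,2]).round(4))
E
python3 -c "
from n import *
plan(.444,-.110,.17,101.87); s=telemetry.observe();shot('wrist','w12');held('w12',np.array(s['position']),np.array(s['tool_rot']))"
```

```text
t 11.8 pos [ 0.4454 -0.3115  0.1617] yaw 6.17 z [-0.0035  0.0053 -1.    ] q [-47.5  24.   80.5   0.1  75.8  36.3] F [ 1.3 -0.6 -1. ] w 0.0483
tx 2.02 ty -20.05 tz -0.72 turn -95.70
8301 held far end [0.0477 0.0479] lat [array([-0.0251,  0.0239]), array([-0.025,  0.024]), array([-0.025,  0.024])] ztop -0.0217
```

apply_moves:
  motion:
    - {"tx": 2,"ty": -20,"tz": -1,"turn": -95.7,"jaw": 0}
    - {"tx": 2,"ty": -20,"tz": -1,"turn": -95.7,"jaw": 0}
    - {"tx": 2,"ty": -20,"tz": -1,"turn": -95.7,"jaw": 0}
    - {"tx": 2,"ty": -20,"tz": -1,"turn": -95.7,"jaw": 0}
    - {"tx": 2,"ty": -20,"tz": -1,"turn": -95.7,"jaw": 0}

```text
time_s: 12.27
position: [0.4446, -0.1095, 0.1767]
tool_rot: [[0.739, 0.674, -0.005], [0.674, -0.739, 0.003], [-0.001, -0.005, -1.0]]
ft_force: [1.2, -0.4, -1.4]
grip_width: 0.0486
```

```bash
python3 -c "
from h import *
plan(.435,-.070,.17,101.87)"
```

```text
t 12.27 pos [ 0.4446 -0.1095  0.1767] yaw 42.35 z [-0.0046  0.0031 -1.    ] q [-28.7  15.   92.1   0.   73.3  18.9] F [ 1.2 -0.4 -1.4] w 0.0486
tx 1.95 ty -3.56 tz 0.69 turn -59.52
```

apply_moves:
  motion:
    - {"tx": 0,"ty": 0,"tz": 0,"turn": -59.5,"jaw": 0}
    - {"tx": 0,"ty": 0,"tz": 0,"turn": -59.5,"jaw": 0}
    - {"tx": 0,"ty": 0,"tz": 0,"turn": -59.5,"jaw": 0}
    - {"tx": 0,"ty": 0,"tz": 0,"turn": -59.5,"jaw": 0}
    - {"tx": 0,"ty": 0,"tz": 0,"turn": -59.5,"jaw": 0}

```text
time_s: 12.68
position: [0.4445, -0.1092, 0.1766]
tool_rot: [[0.205, 0.979, -0.005], [0.979, -0.205, 0.003], [0.002, -0.005, -1.0]]
ft_force: [0.7, -0.4, -0.6]
grip_width: 0.0487
```

apply_moves:
  motion:
    - {"tx": 0,"ty": 0,"tz": 0,"turn": -23.5,"jaw": 0}
    - {"tx": 0,"ty": 0,"tz": 0,"turn": -23.5,"jaw": 0}
    - {"tx": 0,"ty": 0,"tz": 0,"turn": -23.5,"jaw": 0}
    - {"tx": 0,"ty": 0,"tz": 0,"turn": -23.5,"jaw": 0}
    - {"tx": 0,"ty": 0,"tz": 0,"turn": -23.5,"jaw": 0}

```text
time_s: 13.1
position: [0.4443, -0.1091, 0.1764]
tool_rot: [[-0.204, 0.979, -0.005], [0.979, 0.204, 0.003], [0.004, -0.004, -1.0]]
ft_force: [-1.0, -0.1, -0.2]
grip_width: 0.0489
```

```bash
python3 -c "
from n import *
plan(.4224,-.0119,.06,101.87); s=telemetry.observe();shot('wrist','w13');held('w13',np.array(s['position']),np.array(s['tool_rot']));posts('w13')"
```

```text
t 13.1 pos [ 0.4443 -0.1091  0.1764] yaw 101.75 z [-0.0046  0.003  -1.    ] q [-28.7  15.   92.2   0.   73.2 -40.5] F [-1.  -0.1 -0.2] w 0.0489
tx 9.92 ty -0.12 tz 11.68 turn -0.12
8024 held far end [0.0465 0.0468] lat [array([-0.0229,  0.026 ]), array([-0.023 ,  0.0261]), array([-0.023 ,  0.0261])] ztop -0.0217
31 [0.411  0.038  0.0457]
78 [0.3889 0.0096 0.0485]
76 [0.4473 0.022  0.0486]
59 [ 0.401  -0.0484  0.0487]
61 [ 0.4596 -0.036   0.0486]
```

apply_moves:
  motion:
    - {"tx": 4,"ty": 0,"tz": 2,"turn": 0,"jaw": 0}
    - {"tx": 7.5,"ty": 0,"tz": 5,"turn": 0,"jaw": 0}
    - {"tx": 9.9,"ty": 0,"tz": 8,"turn": 0,"jaw": 0}
    - {"tx": 9.9,"ty": 0,"tz": 10.5,"turn": 0,"jaw": 0}
    - {"tx": 9.9,"ty": 0,"tz": 11.6,"turn": 0,"jaw": 0}

```text
time_s: 13.57
position: [0.4217, -0.0098, 0.0582]
tool_rot: [[-0.201, 0.98, -0.009], [0.98, 0.201, 0.005], [0.006, -0.008, -1.0]]
ft_force: [0.4, 0.1, -2.1]
grip_width: 0.0486
```

apply_moves:
  motion:
    - {"tx": 0,"ty": 0,"tz": 0,"turn": 0,"jaw": 0}

```text
time_s: 13.65
position: [0.4207, -0.0091, 0.0564]
tool_rot: [[-0.2, 0.98, -0.013], [0.98, 0.2, 0.006], [0.008, -0.011, -1.0]]
ft_force: [0.7, 0.0, -1.5]
grip_width: 0.0484
```

```bash
python3 -c "
from h import *
plan(.4225,-.0119,.048,101.87)"
```

```text
t 13.65 pos [ 0.4207 -0.0091  0.0564] yaw 101.56 z [-0.0126  0.0056 -0.9999] q [-1.750e+01  2.190e+01  1.072e+02  1.000e-01  5.170e+01 -2.920e+01] F [ 0.7  0.  -1.5] w 0.0484
tx -0.31 ty 0.13 tz 0.84 turn -0.31
```

apply_moves:
  motion:
    - {"tx": -0.3,"ty": 0.15,"tz": 0.4,"turn": -0.3,"jaw": 0}
    - {"tx": -0.3,"ty": 0.15,"tz": 0.8,"turn": -0.3,"jaw": 0}
    - {"tx": -0.3,"ty": 0.15,"tz": 0.8,"turn": -0.3,"jaw": 0}

```text
time_s: 13.9
position: [0.423, -0.0122, 0.0484]
tool_rot: [[-0.204, 0.979, -0.012], [0.979, 0.204, 0.005], [0.008, -0.011, -1.0]]
ft_force: [0.6, 0.5, -0.2]
grip_width: 0.0485
```

```bash
python3 -c "
from h import *
plan(.4225,-.0119,.035,101.87)"
```

```text
t 13.9 pos [ 0.423  -0.0122  0.0484] yaw 101.79 z [-0.012   0.0054 -0.9999] q [-1.780e+01  2.290e+01  1.074e+02  1.000e-01  5.040e+01 -2.970e+01] F [ 0.6  0.5 -0.2] w 0.0485
tx 0.03 ty -0.03 tz 1.34 turn -0.08
```

apply_moves:
  motion:
    - {"tx": 0,"ty": -0.03,"tz": 0.4,"turn": 0,"jaw": 0}
    - {"tx": 0,"ty": -0.03,"tz": 0.8,"turn": 0,"jaw": 0}
    - {"tx": 0,"ty": -0.03,"tz": 1.2,"turn": 0,"jaw": 0}
    - {"tx": 0,"ty": -0.03,"tz": 1.5,"turn": 0,"jaw": 0}

```text
time_s: 14.23
position: [0.4225, -0.0123, 0.0331]
tool_rot: [[-0.204, 0.979, -0.012], [0.979, 0.204, 0.005], [0.008, -0.011, -1.0]]
ft_force: [0.7, -0.3, -1.5]
grip_width: 0.0484
```

apply_moves:
  motion:
    - {"tx": 0,"ty": 0.02,"tz": 0.4,"turn": 0,"jaw": 0}
    - {"tx": 0,"ty": 0.02,"tz": 0.8,"turn": 0,"jaw": 0}
    - {"tx": 0,"ty": 0.02,"tz": 1.2,"turn": 0,"jaw": 0}
    - {"tx": 0,"ty": 0.02,"tz": 1.2,"turn": 0,"jaw": 0}

```text
time_s: 14.57
position: [0.4225, -0.0121, 0.0206]
tool_rot: [[-0.204, 0.979, -0.012], [0.979, 0.204, 0.006], [0.008, -0.011, -1.0]]
ft_force: [0.3, 0.5, 0.4]
grip_width: 0.0481
```

apply_moves:
  motion:
    - {"tx": 0,"ty": 0,"tz": 0.1,"turn": 0,"jaw": 0}
    - {"tx": 0,"ty": 0,"tz": 0.1,"turn": 0,"jaw": 0}

```text
time_s: 14.73
position: [0.4226, -0.0121, 0.0202]
tool_rot: [[-0.204, 0.979, -0.012], [0.979, 0.204, 0.005], [0.008, -0.011, -1.0]]
ft_force: [-2.7, 0.8, 9.1]
grip_width: 0.0484
```

apply_moves:
  motion:
    - {"tx": 0,"ty": 0,"tz": 0,"turn": 0,"jaw": 0.45}
    - {"tx": 0,"ty": 0,"tz": 0,"turn": 0,"jaw": 0.45}
    - {"tx": 0,"ty": 0,"tz": 0,"turn": 0,"jaw": 0.45}

```text
time_s: 14.98
position: [0.4227, -0.0121, 0.0202]
tool_rot: [[-0.204, 0.979, -0.012], [0.979, 0.204, 0.005], [0.008, -0.01, -1.0]]
ft_force: [0.8, -0.4, 0.1]
grip_width: 0.0619
```

apply_moves:
  motion:
    - {"tx": 0,"ty": 0,"tz": -1,"turn": 0,"jaw": 0.45}
    - {"tx": 0,"ty": 0,"tz": -4,"turn": 0,"jaw": 0.45}
    - {"tx": 0,"ty": 0,"tz": -8,"turn": 0,"jaw": 0.45}
    - {"tx": 0,"ty": 0,"tz": -12,"turn": 0,"jaw": 0.45}
    - {"tx": 0,"ty": 0,"tz": -15,"turn": 0,"jaw": 0.45}

```text
time_s: 15.4
position: [0.4246, -0.013, 0.1731]
tool_rot: [[-0.204, 0.979, -0.009], [0.979, 0.204, 0.005], [0.006, -0.008, -1.0]]
ft_force: [-0.4, -0.6, 0.3]
grip_width: 0.0618
```

```bash
python3 -c "
from n import *
plan(.374,.227,.22,101.87)
shot('wrist','w14');meas('w14',(.423,-.012),.042);posts('w14')
f=load('w14');W=cloud(f)
k=(np.hypot(W[...,0]-.423,W[...,1]+.012)<.06)&(np.abs(W[...,2]-.042)<.002)&(f['im'].min(-1)>150); q=W[k];A=np.c_[q[:,:2],np.ones(len(q))];print('plane',np.linalg.lstsq(A,q[:,2],rcond=None)[0].round(4))
# pad & lever
f=load('top0');W=cloud(f);hsv=cv2.cvtColor(f['im'],cv2.COLOR_RGB2HSV)
k=(f['im'].max(-1)<60)&(W[...,2]>.105)&(W[...,2]<.15)&(W[...,1]>.15)&(W[...,1]<.27)&(W[...,0]<.5)&(W[...,0]>.3)
print('pad top0',k.sum(),W[k].mean(0),W[k].min(0),W[k].max(0))
f=load('scene0');W=cloud(f)
k=(f['im'].max(-1)<60)&(W[...,2]>.105)&(W[...,2]<.15)&(W[...,1]>.15)&(W[...,1]<.27)&(W[...,0]<.5)&(W[...,0]>.3)
print('pad scene0',k.sum(),W[k].mean(0),W[k].min(0),W[k].max(0))
"
```

```text
t 15.4 pos [ 0.4246 -0.013   0.1731] yaw 101.79 z [-0.0094  0.0045 -0.9999] q [-17.9  12.1  96.8   0.1  71.7 -29.7] F [-0.4 -0.6  0.3] w 0.0618
tx 24.55 ty -0.09 tz -4.53 turn -0.08
w14 plate 5322.0 [297 135  57 102] [array([424.5, -13.4]), array([49.9, 95.6]), np.float64(11.8)] z 0.0419
57 [0.3888 0.0108 0.0486]
56 [0.447  0.023  0.0486]
48 [ 0.4592 -0.0349  0.0487]
50 [ 0.4008 -0.0473  0.0485]
nest [ 0.424  -0.0121  0.0486] jig x dir -78.15 0.0593 y dir 11.95 0.0596
plane [-0.0003  0.0001  0.0418]
pad top0 196 [0.37647013 0.20530151 0.13038681] [0.36134775 0.1855179  0.11997989] [0.39139746 0.22463399 0.14385654]
pad scene0 166 [0.37350267 0.20469911 0.1296316 ] [0.35876228 0.18293104 0.11981932] [0.38879396 0.22295494 0.1416469 ]
```

Both plates are stacked flat: top plate at 41.9 mm with no tilt, 0.5 mm off sideways at most and about 1.4 mm along x. Next I shut the jaws and move above the pad.

apply_moves:
  motion:
    - {"tx": 22,"ty": -0.1,"tz": -3,"turn": 0,"jaw": -1}
    - {"tx": 22,"ty": -0.1,"tz": -3,"turn": 0,"jaw": -1}
    - {"tx": 22,"ty": -0.1,"tz": -3,"turn": 0,"jaw": -1}
    - {"tx": 22,"ty": -0.1,"tz": -3,"turn": 0,"jaw": -1}
    - {"tx": 22,"ty": -0.1,"tz": -3,"turn": 0,"jaw": -1}

```text
time_s: 15.87
position: [0.3827, 0.19, 0.206]
tool_rot: [[-0.204, 0.979, -0.001], [0.979, 0.204, 0.002], [0.002, -0.001, -1.0]]
ft_force: [1.8, 0.2, -0.7]
grip_width: 0.0014
```

apply_moves:
  motion:
    - {"tx": 0,"ty": 0,"tz": 0,"turn": 0,"jaw": -1}
    - {"tx": 0,"ty": 0,"tz": 0,"turn": 0,"jaw": -1}

```text
time_s: 16.03
position: [0.3819, 0.1917, 0.2061]
tool_rot: [[-0.209, 0.978, -0.001], [0.978, 0.209, 0.002], [0.002, -0.0, -1.0]]
ft_force: [0.4, -0.1, -0.0]
grip_width: -0.0003
```

```bash
python3 -c "
from n import *
plan(.3753,.2105,.125,101.87)
shot('wrist','w15'); s=telemetry.observe();p=np.array(s['position']);R=np.array(s['tool_rot'])
f=load('w15');W=cloud(f);T=(W-p)@R
k=(f['im'].max(-1)<70)&(W[...,2]>.10)&(W[...,2]<.15)&(W[...,1]>.17)&(W[...,1]<.26)&(np.abs(W[...,0]-.375)<.03);print('pad',k.sum(),W[k].mean(0),np.percentile(W[k],[2,98],axis=0).round(4))
k=(np.abs(T[...,1])<.012)&(np.abs(T[...,0])<.016)&(T[...,2]<.0)&(T[...,2]>-.04);print('tip z',k.sum(),np.percentile(T[k],[1,99,100],axis=0).round(4) if k.any() else '')
for e in(.45,.325,.2,.075,-.05,-.175,-.3,-.32):
  x=-120-125*np.cos(e)+11*np.sin(e);z=65+125*np.sin(e)+11*np.cos(e); print('th %.3f jx %.1f zc %.1f tip %.1f'%(.45-e,x,z,z+11*np.tan(abs(e))))
"
```

```text
t 16.03 pos [0.3819 0.1917 0.2061] yaw 102.04 z [-7.0e-04  1.9e-03 -1.0e+00] q [10.6 10.  93.4  0.1 76.5 -1.5] F [ 0.4 -0.1 -0. ] w -0.0003
tx 1.96 ty -0.26 tz 8.11 turn 0.17
pad 2215 [0.37717216 0.20932188 0.13092058] [[0.3611 0.1868 0.1216]
 [0.3933 0.2295 0.1412]]
tip z 1213 [[ 0.0081 -0.0118 -0.0398]
 [ 0.0133  0.0117 -0.0178]
 [ 0.0136  0.012  -0.0166]]
th 0.000 jx -227.8 zc 129.3 tip 134.6
th 0.125 jx -234.9 zc 115.3 tip 119.0
th 0.250 jx -240.3 zc 100.6 tip 102.8
th 0.375 jx -243.8 zc 85.3 tip 86.2
th 0.500 jx -245.4 zc 69.7 tip 70.3
th 0.625 jx -245.0 zc 54.1 tip 56.0
th 0.750 jx -242.7 zc 38.6 tip 42.0
th 0.770 jx -242.1 zc 36.1 tip 39.8
```

View pics/w15.png

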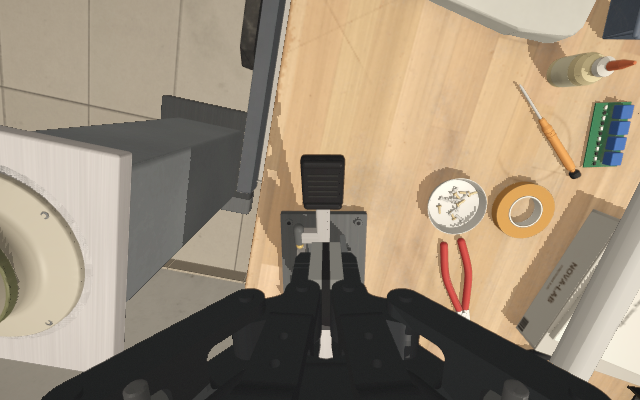

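The pad sits at (323,182), with its ridges visible, and measures (377,209,131) mm, which agrees with the jig geometry. I'll move above it and probe for contact.

apply_moves:
  motion:
    - {"tx": 1.9,"ty": -0.25,"tz": 3,"turn": 0.2,"jaw": -1}
    - {"tx": 1.9,"ty": -0.25,"tz": 5.5,"turn": 0.2,"jaw": -1}
    - {"tx": 1.9,"ty": -0.25,"tz": 7,"turn": 0.2,"jaw": -1}
    - {"tx": 1.9,"ty": -0.25,"tz": 7.5,"turn": 0.2,"jaw": -1}
    - {"tx": 1.9,"ty": -0.25,"tz": 7.5,"turn": 0.2,"jaw": -1}

```text
time_s: 16.5
position: [0.3759, 0.2073, 0.1298]
tool_rot: [[-0.201, 0.98, -0.004], [0.98, 0.201, 0.001], [0.002, -0.004, -1.0]]
ft_force: [-0.0, 0.1, 0.1]
grip_width: -0.0002
```

```bash
python3 -c "
from n import *
plan(.3756,.2102,.120,101.87)
shot('wrist','w16'); s=telemetry.observe();p=np.array(s['position']);R=np.array(s['tool_rot'])
f=load('w16');W=cloud(f);T=(W-p)@R
for r in range(200,300,8): print(r,[tuple(int(v) for v in np.nan_to_num(1000*T[r,c]).round()) for c in (300,312,324,336,348)])"
```

```text
t 16.5 pos [0.3759 0.2073 0.1298] yaw 101.57 z [-4.e-03  8.e-04 -1.e+00] q [1.290e+01 1.560e+01 1.005e+02 1.000e-01 6.410e+01 1.300e+00] F [-0.   0.1  0.1] w -0.0002
tx 0.29 ty 0.03 tz 0.98 turn -0.30
200 [(-13, -23, 131), (-13, -12, 131), (-13, -1, 131), (-13, 10, 131), (-13, 21, 131)]
208 [(-20, -23, 130), (-21, -12, 131), (-21, -1, 132), (-21, 10, 132), (-21, 22, 131)]
216 [(20, -12, -6), (20, -6, -6), (20, 0, -5), (20, 6, -6), (20, 12, -5)]
224 [(18, -11, -10), (17, -6, -9), (18, 0, -11), (18, 6, -10), (17, 12, -9)]
232 [(11, -12, -5), (11, -6, -5), (11, 0, -4), (11, 6, -5), (11, 12, -4)]
240 [(6, -12, -2), (5, -6, -1), (6, 0, -3), (6, 6, -3), (5, 13, -1)]
248 [(-1, -13, 2), (11, -5, -23), (11, 0, -24), (11, 6, -23), (0, 13, 1)]
256 [(7, -11, -22), (11, -5, -31), (11, 0, -31), (11, 5, -30), (7, 11, -23)]
264 [(7, -10, -30), (11, -4, -37), (11, 0, -38), (11, 5, -38), (7, 11, -29)]
272 [(7, -9, -38), (11, -4, -45), (11, 0, -45), (11, 5, -45), (7, 10, -37)]
280 [(12, -8, -52), (12, -4, -52), (11, 1, -49), (11, 5, -50), (12, 9, -52)]
288 [(13, -8, -59), (12, -4, -57), (7, 1, -49), (12, 5, -57), (13, 9, -59)]
296 [(12, -7, -61), (13, -3, -63), (3, 1, -48), (12, 5, -62), (12, 9, -62)]
```

apply_moves:
  motion:
    - {"tx": 0.2,"ty": 0.05,"tz": 0.4,"turn": -0.2,"jaw": -1}
    - {"tx": 0.2,"ty": 0.05,"tz": 0.8,"turn": -0.2,"jaw": -1}
    - {"tx": 0.2,"ty": 0.05,"tz": 1.0,"turn": -0.2,"jaw": -1}

```text
time_s: 16.8
position: [0.3769, 0.2095, 0.121]
tool_rot: [[-0.204, 0.979, -0.001], [0.979, 0.204, 0.001], [0.002, -0.0, -1.0]]
ft_force: [0.4, 1.6, 3.6]
grip_width: 0.0
```

apply_moves:
  motion:
    - {"tx": 0.1,"ty": 0,"tz": 0.3,"turn": 0,"jaw": -1}
    - {"tx": 0.2,"ty": 0,"tz": 0.5,"turn": 0,"jaw": -1}
    - {"tx": 0.2,"ty": 0,"tz": 0.5,"turn": 0,"jaw": -1}

```text
time_s: 17.05
position: [0.3767, 0.2117, 0.1161]
tool_rot: [[-0.204, 0.979, -0.0], [0.979, 0.204, 0.002], [0.002, 0.0, -1.0]]
ft_force: [-0.6, 0.4, 3.1]
grip_width: -0.0003
```

apply_moves:
  motion:
    - {"tx": 0.5,"ty": -0.1,"tz": 1.0,"turn": 0,"jaw": -1}
    - {"tx": 0.8,"ty": -0.1,"tz": 1.9,"turn": 0,"jaw": -1}
    - {"tx": 1.1,"ty": -0.1,"tz": 2.7,"turn": 0,"jaw": -1}
    - {"tx": 1.3,"ty": -0.1,"tz": 3.5,"turn": 0,"jaw": -1}
    - {"tx": 1.4,"ty": -0.1,"tz": 4.3,"turn": 0,"jaw": -1}

```text
time_s: 17.47
position: [0.3736, 0.2258, 0.0732]
tool_rot: [[-0.204, 0.979, 0.002], [0.979, 0.204, 0.003], [0.002, 0.002, -1.0]]
ft_force: [-0.1, 2.7, 5.1]
grip_width: -0.0
```

```bash
python3 -c "
from h import *
plan(.3722,.2250,.029,101.87)"
```

```text
t 17.47 pos [0.3736 0.2258 0.0732] yaw 101.78 z [ 0.002   0.0027 -1.    ] q [1.550e+01 2.110e+01 1.043e+02 1.000e-01 5.450e+01 3.600e+00] F [-0.1  2.7  5.1] w -0.0
tx -0.06 ty -0.16 tz 4.42 turn -0.09
```

apply_moves:
  motion:
    - {"tx": 0.1,"ty": -0.1,"tz": 0.8,"turn": 0,"jaw": -1}
    - {"tx": 0.15,"ty": -0.1,"tz": 1.6,"turn": 0,"jaw": -1}
    - {"tx": 0.15,"ty": -0.1,"tz": 2.3,"turn": 0,"jaw": -1}
    - {"tx": 0.1,"ty": -0.1,"tz": 3.0,"turn": 0,"jaw": -1}
    - {"tx": 0,"ty": -0.1,"tz": 3.7,"turn": 0,"jaw": -1}

```text
time_s: 17.88
position: [0.3734, 0.2266, 0.0363]
tool_rot: [[-0.204, 0.979, 0.004], [0.979, 0.204, 0.005], [0.004, 0.005, -1.0]]
ft_force: [0.5, 6.3, 7.7]
grip_width: 0.0003
```

apply_moves:
  motion:
    - {"tx": 0,"ty": 0,"tz": 0,"turn": 0,"jaw": -1}
    - {"tx": 0,"ty": 0,"tz": 0.3,"turn": 0,"jaw": -1}
    - {"tx": 0,"ty": 0,"tz": 0.3,"turn": 0,"jaw": -1}

```text
time_s: 18.13
position: [0.3735, 0.2265, 0.0332]
tool_rot: [[-0.204, 0.979, 0.004], [0.979, 0.204, 0.004], [0.003, 0.005, -1.0]]
ft_force: [0.0, -1.5, 7.0]
grip_width: 0.0002
```

```bash
cat > lv.py <<'E'
from h import *
plan(.3725,.2248,.028,101.87)
for c in("top","scene"):
    shot(c,"L_"+c);f=load("L_"+c);W=cloud(f);n0=np.array([.424,-.0121,0]);ax=np.array([.2063,-.9785,0]);ay=np.array([.9785,.2063,0])
    jx=(W-n0)@ax;jy=(W-n0)@ay
    k=(np.abs(jy)<.006)&(jx<-.15)&(jx>-.225)&(W[...,2]>.02)&(W[...,2]<.11)&(f["im"].min(-1)>60)
    if k.sum()>8:
        a=np.polyfit(jx[k],W[k][:,2],1);print(c,"lever slope",a,k.sum(),"theta",.45+np.arctan(a[0]))
E
python3 lv.py
```

```text
t 18.13 pos [0.3735 0.2265 0.0332] yaw 101.79 z [ 0.0042  0.0041 -1.    ] q [ 15.5  25.2 107.    0.2  47.5   3.6] F [ 0.  -1.5  7. ] w 0.0002
tx -0.15 ty -0.13 tz 0.52 turn -0.08
top lever slope [0.22442609 0.09371121] 117 theta 0.6707681206347149
scene lever slope [0.20800634 0.08974133] 67 theta 0.6550819769586931
```

apply_moves:
  motion:
    - {"tx": -0.1,"ty": 0,"tz": 0.2,"turn": 0,"jaw": -1}
    - {"tx": -0.1,"ty": 0,"tz": 0.3,"turn": 0,"jaw": -1}
    - {"tx": -0.1,"ty": 0,"tz": 0.3,"turn": 0,"jaw": -1}

```text
time_s: 18.48
position: [0.3736, 0.2259, 0.0306]
tool_rot: [[-0.204, 0.979, 0.004], [0.979, 0.204, 0.005], [0.004, 0.005, -1.0]]
ft_force: [-2.8, 2.5, 6.0]
grip_width: 0.0
```

apply_moves:
  motion:
    - {"tx": 0,"ty": 0,"tz": 0.15,"turn": 0,"jaw": -1}
    - {"tx": 0,"ty": 0,"tz": 0.15,"turn": 0,"jaw": -1}
    - {"tx": 0,"ty": 0,"tz": 0.15,"turn": 0,"jaw": -1}

```text
time_s: 18.73
position: [0.3736, 0.2259, 0.0294]
tool_rot: [[-0.205, 0.979, 0.005], [0.979, 0.205, 0.004], [0.003, 0.005, -1.0]]
ft_force: [-1.2, -2.3, 7.9]
grip_width: -0.0
```

```bash
python3 lv.py
```

```text
t 18.73 pos [0.3736 0.2259 0.0294] yaw 101.8 z [ 0.0045  0.0045 -1.    ] q [ 15.4  25.6 107.3   0.2  46.8   3.5] F [-1.2 -2.3  7.9] w -0.0
tx -0.08 ty -0.14 tz 0.13 turn -0.07
top lever slope [0.27886807 0.10115417] 109 theta 0.721958752748138
scene lever slope [0.28298209 0.10185131] 57 theta 0.7257718495990487
```

apply_moves:
  motion:
    - {"tx": 0,"ty": 0,"tz": 0.12,"turn": 0,"jaw": -1}
    - {"tx": 0,"ty": 0,"tz": 0.12,"turn": 0,"jaw": -1}
    - {"tx": 0,"ty": 0,"tz": 0.12,"turn": 0,"jaw": -1}

```text
time_s: 19.08
position: [0.3737, 0.2257, 0.0284]
tool_rot: [[-0.205, 0.979, 0.005], [0.979, 0.205, 0.004], [0.003, 0.005, -1.0]]
ft_force: [-1.2, -2.3, 7.1]
grip_width: 0.0002
```

```bash
python3 lv.py
python3 - <<'E'
from h import *
for c in("top0","scene0"):
    f=load(c);W=cloud(f);n0=np.array([.424,-.0121,0]);ax=np.array([.2063,-.9785,0]);ay=np.array([.9785,.2063,0])
    jx=(W-n0)@ax;jy=(W-n0)@ay
    k=(np.abs(jy)<.006)&(jx<-.15)&(jx>-.21)&(W[...,2]>.02)&(W[...,2]<.16)&(f["im"].min(-1)>60)
    a=np.polyfit(jx[k],W[k][:,2],1);print("rest",c,.45+np.arctan(a[0]),k.sum())
for c in("L_top","top0"):
    f=load(c);W=cloud(f);jx=(W-n0)@ax;jy=(W-n0)@ay
    k=(np.abs(jy)<.02)&(jx<-.035)&(jx>-.075)&(np.abs(W[...,2]-.046)<.003);print(c,"jaw top jx",k.sum(),np.percentile(jx[k],[2,50,98]).round(4))
E
```

```text
t 19.08 pos [0.3737 0.2257 0.0284] yaw 101.82 z [ 0.0047  0.004  -1.    ] q [ 15.4  25.7 107.4   0.2  46.6   3.5] F [-1.2 -2.3  7.1] w 0.0002
tx -0.07 ty -0.14 tz 0.04 turn -0.05
top lever slope [0.27361172 0.09951138] 111 theta 0.7170750815676064
scene lever slope [0.27678478 0.09933723] 62 theta 0.7200247481404916
rest top0 -0.029864208186927532 112
rest scene0 -0.04959394913923476 107
L_top jaw top jx 126 [-0.0743 -0.0499 -0.0361]
top0 jaw top jx 63 [-0.0617 -0.0562 -0.0504]
```

apply_moves:
  motion:
    - {"tx": 0,"ty": 0,"tz": 0.12,"turn": 0,"jaw": -1}
    - {"tx": 0,"ty": 0,"tz": 0.12,"turn": 0,"jaw": -1}
    - {"tx": 0,"ty": 0,"tz": 0.12,"turn": 0,"jaw": -1}

```text
time_s: 19.43
position: [0.3737, 0.2256, 0.0275]
tool_rot: [[-0.205, 0.979, 0.005], [0.979, 0.205, 0.003], [0.002, 0.005, -1.0]]
ft_force: [-0.3, -0.8, 7.2]
grip_width: -0.0001
```

apply_moves:
  motion:
    - {"tx": 0,"ty": 0,"tz": 0,"turn": 0,"jaw": -1}
    - {"tx": 0,"ty": 0,"tz": 0,"turn": 0,"jaw": -1}

```text
time_s: 19.6
position: [0.3737, 0.2255, 0.0278]
tool_rot: [[-0.205, 0.979, 0.005], [0.979, 0.205, 0.003], [0.002, 0.006, -1.0]]
ft_force: [-0.5, -0.9, 6.9]
grip_width: -0.0
```

```bash
python3 lv.py
python3 - <<'E'
from h import *
for i in range(5): 
    get_image("scene"); s=telemetry.observe(); print(s["time_s"],np.round(s["position"],4),np.round(s["ft_force"],1))
f=load("L_scene");a=cv2.resize(f["im"][150:290,200:370,::-1],None,fx=4,fy=4,interpolation=cv2.INTER_CUBIC); cv2.imwrite("pics/fin.png",a)
E
```

```text
t 19.6 pos [0.3737 0.2255 0.0278] yaw 101.85 z [ 0.0051  0.0033 -1.    ] q [1.540e+01 2.580e+01 1.074e+02 1.000e-01 4.650e+01 3.500e+00] F [-0.5 -0.9  6.9] w -0.0
tx -0.05 ty -0.14 tz -0.03 turn -0.02
top lever slope [0.28317264 0.10058909] 113 theta 0.7259482645426483
scene lever slope [0.30664156 0.10443323] 58 theta 0.7475387732986627
19.75 [0.3737 0.2256 0.0277] [-0.1 -0.8  7.8]
19.8 [0.3737 0.2256 0.0277] [-0.7 -1.1  7.1]
19.85 [0.3737 0.2255 0.0277] [-1.9 -0.7  6.8]
19.9 [0.3737 0.2256 0.0277] [-0.2 -0.2  7.3]
19.95 [0.3737 0.2255 0.0277] [ 0.2 -0.4  7.5]
```

View pics/fin.png

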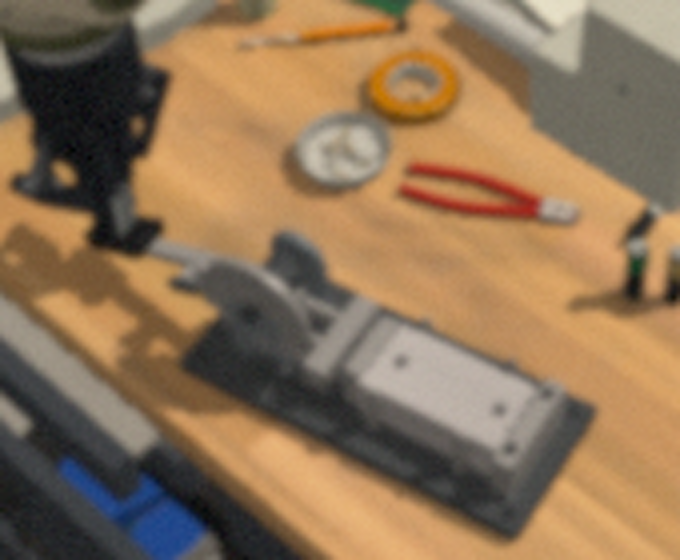

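The lever is down, with the fingertips on the pad at (125,235), the jaw against the pack and the pack against the fence. I'll press slightly further for margin, until the force rises above the notch's holding value.

apply_moves:
  motion:
    - {"tx": 0,"ty": 0,"tz": 0.12,"turn": 0,"jaw": -1}
    - {"tx": 0,"ty": 0,"tz": 0.12,"turn": 0,"jaw": -1}
    - {"tx": 0,"ty": 0,"tz": 0.12,"turn": 0,"jaw": -1}
    - {"tx": 0,"ty": 0,"tz": 0.12,"turn": 0,"jaw": -1}

```text
time_s: 20.28
position: [0.3738, 0.2254, 0.0268]
tool_rot: [[-0.206, 0.979, 0.005], [0.979, 0.206, 0.003], [0.002, 0.006, -1.0]]
ft_force: [-0.1, -0.8, 8.1]
grip_width: 0.0004
```

```bash
python3 lv.py
python3 - <<'E'
from h import *
for i in range(4): 
    get_image("scene"); s=telemetry.observe(); print(s["time_s"],np.round(s["position"],4),np.round(s["ft_force"],1))
E
```

```text
t 20.28 pos [0.3738 0.2254 0.0268] yaw 101.88 z [ 0.0053  0.0028 -1.    ] q [1.540e+01 2.590e+01 1.075e+02 1.000e-01 4.630e+01 3.500e+00] F [-0.1 -0.8  8.1] w 0.0004
tx -0.03 ty -0.14 tz -0.12 turn 0.01
top lever slope [0.30023722 0.10310237] 111 theta 0.7416744117522555
scene lever slope [0.25752995 0.0948525 ] 58 theta 0.702053021207171
20.4333 [0.3737 0.2254 0.0268] [-0.3 -1.8  9.1]
20.4833 [0.3737 0.2254 0.0268] [-1.3 -2.2  8.3]
20.5333 [0.3737 0.2254 0.0268] [-0.6 -2.   8. ]
20.5833 [0.3737 0.2254 0.0268] [-1.6 -2.2  8.7]
```

Run:
```python
from h import *
f=load("L_scene");W=cloud(f);n0=np.array([.424,-.0121,0]);ax=np.array([.2063,-.9785,0]);ay=np.array([.9785,.2063,0])
jx=(W-n0)@ax;jy=(W-n0)@ay
k=(np.abs(jx)<.045)&(np.abs(jy)<.02);print("pack top z",np.nanmedian(W[k][:,2]).round(4))
for a in range(-66,66,4):
    m=(np.abs(jy)<.02)&(np.abs(jx-a/1000)<.002)&(W[...,2]>.005); print(a,int(1000*np.nanmedian(W[m][:,2])),end="; ")
s=telemetry.observe();print("\n",s["position"],s["ft_force"]);close_job()
```

```text
pack top z 0.0415
-66 42; -62 36; -58 22; -54 45; -50 45; -46 45; -42 43; -38 41; -34 40; -30 40; -26 41; -22 41; -18 41; -14 41; -10 42; -6 41; -2 41; 2 41; 6 41; 10 41; 14 41; 18 42; 22 41; 26 41; 30 41; 34 41; 38 40; 42 40; 46 42; 50 41; 54 44; 58 45; 62 46; 
 [0.37373706 0.22541515 0.02684133] [-1.64570208 -2.20371289  8.70569165]
the job is handed in; nothing more can be done
```

I laid both loose plates flat on the one in the jig, squarely between the guide posts. The clamp lever is pressed down by its pad to about 0.75–0.76 rad, and the arm is still holding it there. I handed the job in at about 21 s.

**Last checks**
- **Pack:** the top is flat at 41.5–41.9 mm. Before clamping, each plate sat within about 1.5 mm of the nest centre. The scene image and depth profile show the jaw touching the pack and no visible gap at the fence.
- **Holding force:** the arm is pressing with a steady 8–9 N. It was about 7 N at the notch and rose to 8–9 N over the last millimetre. That fits sitting just past the middle of the third notch, short of the stop.

**What disagreed**
- **Fingertip position:** the tips were about 14 mm behind the reported tool point, not 17 mm ahead. My first grasp closed in the air above plate_a; I measured the offset from depth and contact and corrected it.
- **Lever angle:** fitted from the images it scattered between 0.70 and 0.75 rad. At rest the same fit reads 0.03–0.05 rad low. I relied on the pad height and the force instead.
- **Camera offset:** wrist camera and reported position differ by about 1.5 mm. I compensated for this.

I didn't take a final position check of the other things on the bench, but the arm never showed contact with any of them.

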